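# Clear the slide box and turn the circuit board over under the microscope

## Task

The back of the circuit board is to be looked at, but a blue slide box stands under the microscope lens, where the hinged board frame has to come down. First take the blue box out and set it down (do not drop it) the right way up, wholly on the cork mat; then turn the frame over by its orange bar, without flinging it, until it lies fully flat under the lens. Do not bump the microscope head, and leave everything else where it is.

Things in the scene. Friction and masses are not known exactly. Their poses are not given: they have to be found in the camera images.
- stand: white stand, fixed. Origin: on the table below the frame's hinge; x along the hinge, away from the robot, y left, z up. Base plate 12 mm thick, x -62 to 152, y -125 to 125 mm. Hinge axis at y 0, 45 mm high, in grey blocks 57 mm high, 12 x 30 mm, at x -57 and 73. Rubber rest posts, 10 mm wide, tops 40 mm above the table, at x 61, y 116 and y -116. Pillar 32 mm thick at x 125, y -68.
- head: white microscope head, fixed over the stand's side y < 0. Origin: on the table straight below the lens (x 0, y -68 mm of the stand), axes as the stand's. Steel lens 34 mm across, lower end 215 mm above the table; from 235 mm up 44 mm, from 275 mm 60 mm across; arm and eyepiece lie on the far side (+x). No room for an upright gripper below: lean the tool back to the robot, 25 to 40 degrees.
- leaf (a joint): angle of the black frame with the green board: 0 = flat on the stand's +y side, 1.57 = upright, 3.14 = flat on the -y side under the lens. Stiff hinge (about 0.2 N m), stays where left. Frame 10 mm thick, along the hinge x -50 to 66 mm of the stand, from 16 to 102 mm off the axis; two arms 10 mm wide carry the orange bar beyond. Flat, its middle plane is 45 mm above the table.
- leaf_bar (a point): middle of the free grip end of the orange bar on the board frame, which sticks out towards the robot. The bar is round, 12 mm thick, parallel to the hinge axis and 142 mm from it, from x = -98 to 72 mm of the stand; this point is at x = -72, and from x = -98 to -50 the bar is free all round. The bar turns with the frame.
- slide_box: closed blue slide box, 92 mm long (its x) x 40 mm wide (its y) x 36 mm high, about 0.16 kg, with a white label on top. Origin: centre of its underside. Starts on the stand's base plate under the lens.
- cork_mat: square brown cork mat fixed on the table, 150 x 150 x 5 mm. Origin: centre of its underside.
- tray: grey open tray, 170 x 150 x 22 mm, fixed on the table, holding the grey box and the screwdriver. Origin: centre of its underside.
- grey_box: bystander: slide box in grey and black, same size as the blue one, in the tray; origin: centre of its underside.
- screwdriver: bystander: screwdriver 140 mm long lying in the tray.
- mug: bystander: white mug, 80 mm across, 90 mm high; origin: centre of its underside.
- jar: bystander: amber jar, 52 mm across, 70 mm high; origin: centre of its underside.
- phone: bystander: black phone lying flat, 150 x 72 x 9 mm; origin: centre of its underside.
Mind the look-alikes: they are no part of the job. What is shaped like the cork_mat but green is not meant.

How it is judged:
By the outcome, as a careful person would: the job done as asked, in the order asked, and still so for the second after the job is handed in, with the robot touching nothing.
It also fails if it takes over 58 s, if anything falls off the work surface, if the arm or the gripper's body presses on something with over 40 N, if the wrist force passes 120 N, or if a joint passes its speed limit or range.

## Robot

A 6-joint arm with a two-finger parallel gripper is mounted at the origin on the work surface. World frame = base frame: x ahead of the robot, y to its left, z up, the work surface at z = 0. Lengths are in mm, angles in degrees, forces in N, time in s.
With the tool pointing down it reaches from about 400 to 825 mm from the base axis. Payload 7 kg.
Tool frame: the origin (TCP) lies midway between the tips of the shut fingers; the grasp point (between the pads) lies r.grip_point_offset behind it (r.grip_point_offset is the distance from the TCP to the grasp point, in mm); z points along the fingers, y is the line along which they close (so a half turn about z gives the same grasp; the last joint's range is limited). The gripper opens to 85 mm and grips with 20 to 120 N. Pads are 22 mm wide; open, the fingers measure 114 mm over their backs; the gripper's body (76 mm by 85 mm) begins 54 mm behind the grasp point. The pads swing forward as they close: fully open they stand 13 mm farther back than shut.
Start: joints at [-53.451, 20.546, 0.682, 0, -70.136, -16.507], TCP at [231.302, -634.109, 231.302] pointing down, gripper open.
Joint ranges: [-176.03, 176.03], [-82.01, 121.73], [-58.28, 71.71], [-173.87, 95.51], [-174.79, -0.11], [-173.66, 173.66]. Speed limits (degrees/s): [136.94, 136.94, 172.46, 180, 180, 180].

## Interface

Orientations are given as a 3x3 rotation matrix whose columns are the frame's x, y, z axes.
In Python, from station import sensors, optics, finish_job, r gives the robot as it stands.
- The arm moves only by the tool apply_moves, never from a script. Its argument "increments" is a list of rows, each an object of numbers: "grip": the opening, from -1 (shut) to 1 (fully open); "dx", "dy", "dz": the shift along the tool's x, y, z each as a share of 0.2 m, from -1 to 1; "wx", "wy", "wz": the turn, a rotation vector about the tool's x, y, z each as a share of 60 degrees, from -1 to 1. A call has 1 to 10 rows; each row shifts and turns the commanded pose from where the row before left it, along the tool's axes as they then stand; what a row does not reach is not made up. A row lasts 1/12 s, in which the tool goes at most 41.7 mm and 7.16 degrees, less where a joint would pass 70% of its speed; a pose out of reach is approached as far as the arm can. A call with a number of a shift or a turn outside -1 to 1 is refused whole. A call with a gripper value outside its range is refused whole. The fingers move at their own pace and stop on an object; "squeeze" is the grip in N (left out, the last holds). Time passes only in rows, so rows that do not move let the fingers close. It gives the time, the measured TCP pose, the force, the opening and the grip force at its end, in the units of the state.
- sensors.observe(): the state, without advancing time (a new reading comes with each control period).
- optics.camera(name): name is "scene" or "top" or "wrist"; returns a dict with "image" (400x640x3 uint8, red, green, blue), "depth" (400x640 float32, mm along the optical axis (not along the pixel's ray), 0 where there is no reading), "fx", "fy", "cx", "cy" (pixels), "R" (3x3) and "t" (3): a world point X has camera coordinates R X + t; the wrist camera has in their place "tool_from_camera" (4x4, takes a point from camera to tool coordinates, whose origin is the TCP and whose axes are the flange's). Camera axes: x right, y down, z forward; pixel columns grow to the right and rows downward; lengths in mm; the calibration is good to about 2 mm. A picture is of the moment at which its call begins: read the wrist's pose just before it.
- finish_job(): hands the job in; it is judged then, once.
Trained networks look in the newest picture that a camera, given by its name, has taken for a name from the list of things; names that differ only in an ending like _2 or _b are one class to them, and where a whole thing is asked for, a point or a joint stands for the part that bears it (a point fixed in the world has none). Each returns a list of dicts, best first, with "conf" (0 to 1); they miss things now and then, are a little off and sometimes report something else, mostly with a low value. They report only what shows in the picture. A call takes as long as a camera call. They do not tell look-alikes from the thing itself.
- optics.search_frame(camera, query): "location" ([x, y, z] in mm, in the coordinates of the camera as it stood for that picture, good to about 4 mm: the middle of the surface that is visible of it).
The state is a dict: "clock": time; "q": joint angles; "qvel": joint speeds; "effort": joint torques, N m; "eef_pos": TCP position; "ee_rot": TCP orientation; "wrist_force": force on the tool from outside, world axes, zero at the start; "torque": the same for the moment, N m; "opening": finger opening in mm; "finger_force": force on a finger pad.
Only numpy, scipy, OpenCV 4.12 (cv2) and the standard library are available. Lean on these libraries where they do the work, as an engineer would, in place of code of your own. Each camera call takes 0.05 s, during which the arm holds its last target. There are 200 camera calls.

## Working session

There is one attempt and no reset: what is moved stays moved. The work goes in short steps, Python scripts to look and compute and a tool call to move; the robot and the scene stay as the last step left them, time stands still between calls to the robot, and variables do not carry over. Pictures are saved under pics/ and viewed, at most 10 in all, crops included, and the job is handed in when it is done.

Besides the shell and the picture viewer there is one more tool, called after "Call:" as a command line: name --argument value ..., lists and objects as JSON in quotes. apply_moves: Moves the arm, as the interface text tells. Its arguments: {"type":"object","properties":{"increments":{"type":"array","items":{"type":"object","properties":{"grip":{"type":"number"},"dx":{"type":"number"},"dy":{"type":"number"},"dz":{"type":"number"},"wx":{"type":"number"},"wy":{"type":"number"},"wz":{"type":"number"}}}},"squeeze":{"type":"number"}},"required":["increments"]}

```bash
ls; mkdir -p pics
cat > h.py <<'E'
import numpy as np, cv2
from station import sensors, optics, finish_job, r
def cam(n):
    c=optics.camera(n); return c
def save(c,f): cv2.imwrite(f,c["image"][:,:,::-1])
def toworld(c,p):
    return np.array(c["R"]).T@(np.array(p)-np.array(c["t"]))
def px2w(c,u,v,d=None):
    d=c["depth"][int(v),int(u)] if d is None else d
    return toworld(c,[(u-c["cx"])/c["fx"]*d,(v-c["cy"])/c["fy"]*d,d])
def cloud(c):
    v,u=np.mgrid[:400,:640]; d=c["depth"]
    P=np.stack([(u-c["cx"])/c["fx"]*d,(v-c["cy"])/c["fy"]*d,d],-1)
    return (P-np.array(c["t"]))@np.array(c["R"])
E
python3 - <<'E'
from h import *
print(r.grip_point_offset)
s=sensors.observe(); print(s["clock"],s["eef_pos"],s["ee_rot"],s["opening"],s["wrist_force"])
for n in ["scene","top"]:
    c=cam(n); save(c,f"pics/{n}0.png"); print(n,c["R"],c["t"],c["fx"],c["cx"],c["cy"])
    for q in ["stand","head","leaf","leaf_bar","slide_box","cork_mat","tray","mug","jar","phone","grey_box"]:
        for o in optics.search_frame(n,q)[:3]:
            l=o["location"]; print(q,round(o["conf"],2),toworld(c,l).round(),[round(c["fx"]*l[0]/l[2]+c["cx"]),round(c["fy"]*l[1]/l[2]+c["cy"])])
print(sensors.observe()["clock"])
E
```

```text
pics
18.700000000000003
0.0 [ 231.14994577 -633.68135727  230.3635467 ] [[-9.39479447e-01 -3.42604646e-01 -6.51713036e-04]
 [-3.42605250e-01  9.39478285e-01  1.48156046e-03]
 [ 1.04680748e-04  1.61517591e-03 -9.99998690e-01]] 85.41267547187572 [ 0.03083215  0.47078342 -0.40900866]
scene [[ 0.35038196  0.93658123 -0.00693443]
 [ 0.67537213 -0.25777755 -0.69095819]
 [-0.64892601  0.23741597 -0.72286146]] [-166.56687296 -239.94249006 1630.03745728] 501.3631534493818 317.7997099065707 200.94313101450143
stand 0.91 [644. -31.  58.] [331, 271]
head 0.58 [661. -48. 304.] [327, 205]
leaf 0.59 [578. 109.  56.] [373, 235]
leaf_bar 0.86 [574. 111.  59.] [373, 232]
leaf_bar 0.47 [ 652. -365.   58.] [188, 319]
slide_box 0.96 [578. -44.  48.] [315, 254]
cork_mat 0.82 [454. 349.   3.] [431, 192]
cork_mat 0.6 [212. 377.   6.] [401, 138]
cork_mat 0.52 [662. -49. 307.] [327, 205]
tray 0.71 [ 430. -365.    5.] [175, 257]
tray 0.41 [ 453. -318.   42.] [193, 249]
mug 0.67 [668. 369.  54.] [484, 233]
jar 0.73 [ 654. -367.   57.] [187, 321]
phone 0.59 [390. -52.  12.] [289, 212]
phone 0.39 [455. 348.   2.]
[... 180 characters left out ...]
 -9.20678949e-04 -9.90492375e-01]] [  31.57318144  429.631946   1197.84382675] 383.929022021948 319.6225140102555 197.4949454398569
stand 0.72 [593.   3.  55.] [324, 146]
stand 0.58 [ 433. -314.   41.] [426, 194]
head 0.63 [615. -34. 358.] [341, 103]
leaf 0.9 [553.  89.  60.] [298, 158]
leaf_bar 0.88 [550.  88.  52.] [298, 160]
slide_box 0.64 [560. -39.  49.] [338, 156]
cork_mat 0.77 [201. 382.   6.] [208, 272]
cork_mat 0.76 [452. 353.   6.] [218, 194]
tray 0.77 [ 436. -370.    4.] [440, 194]
mug 0.7 [661. 370.  50.] [210, 128]
jar 0.65 [ 630. -358.   73.] [439, 130]
phone 0.65 [386. -43.  10.] [340, 212]
phone 0.44 [615. -36. 358.] [342, 103]
grey_box 0.85 [ 434. -316.   39.] [426, 194]
1.2
```

View pictures.

Run:
```python
import cv2,numpy as np
a=cv2.imread("pics/scene0.png");b=cv2.imread("pics/top0.png")
A=cv2.resize(a[120:370,140:540],(800,500),interpolation=cv2.INTER_CUBIC)
B=cv2.resize(b[80:330,170:490],(768,600),interpolation=cv2.INTER_CUBIC)
cv2.imwrite("pics/s1.png",A);cv2.imwrite("pics/t1.png",B)
```

```text
(no output)
```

View pics/s1.png

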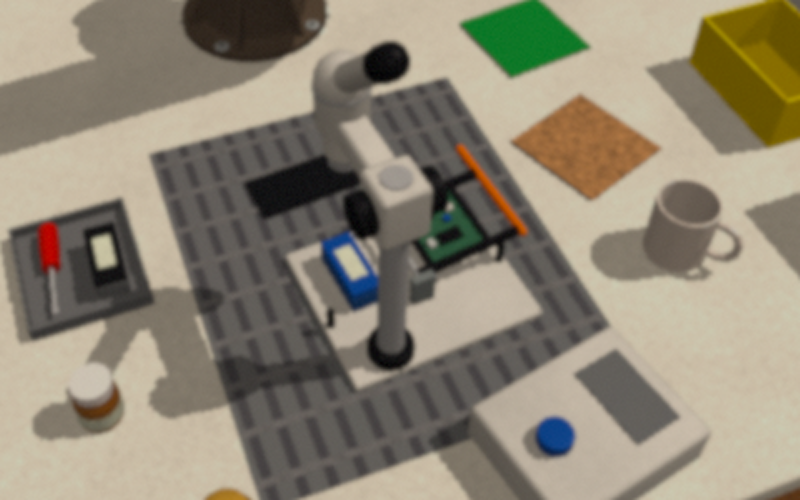

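View pics/t1.png

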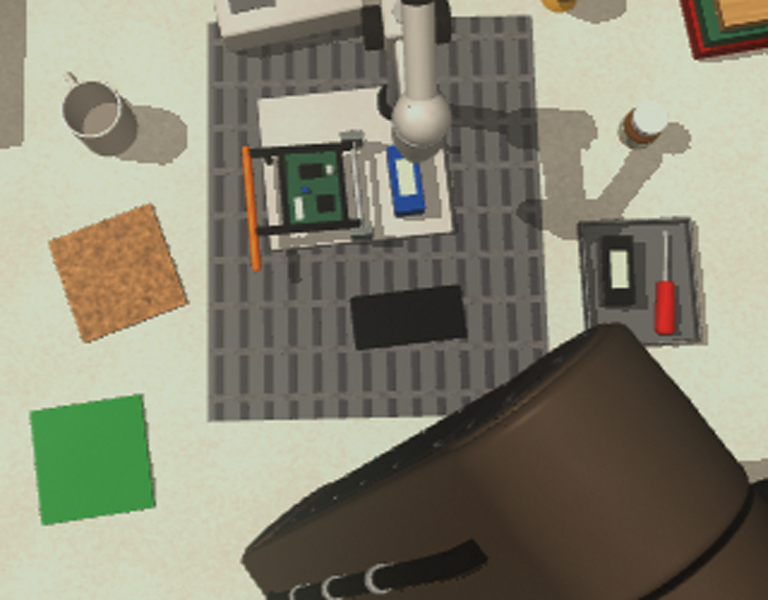

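The scene crop shows the blue box with the white label under the lens (raw 315,254) and the grey/black look-alike in the tray (192,248). The brown mat is at (431,192) and the green look-alike at (401,138). The targets are the blue box and the brown mat. The orange bar is at about (245–258,150–270) in the top crop. Next I'll measure them.

Run:
```python
from h import *
def rect(P):
    (c,s,a)=cv2.minAreaRect(P[:,:2].astype(np.float32)); return np.round(c,1),np.round(s,1),round(a,1)
for n in ["top","scene"]:
    c=cam(n); X=cloud(c); hsv=cv2.cvtColor(c["image"],cv2.COLOR_RGB2HSV); H,S,V=[hsv[...,i].astype(int) for i in range(3)]
    ok=c["depth"]>0
    def reg(x0,x1,y0,y1,z0,z1): return ok&(X[...,0]>x0)&(X[...,0]<x1)&(X[...,1]>y0)&(X[...,1]<y1)&(X[...,2]>z0)&(X[...,2]<z1)
    mo=(H<14)&(S>170)&reg(400,750,20,220,20,90)
    P=X[mo]; print(n,"bar",len(P),P.min(0).round(),P.max(0).round(),P.mean(0).round(1))
    d=P[:,:2]-P[:,:2].mean(0); _,_,vt=np.linalg.svd(d); print(" dir",np.degrees(np.arctan2(vt[0,1],vt[0,0])), np.round(P[:,:2].mean(0),1), np.percentile(d@vt[0],[0,2,98,100]).round(1), np.percentile(P[:,2],[5,50,95]))
    mb=(H>100)&(H<130)&(S>120)&reg(450,700,-130,30,15,70)
    P=X[mb]; print(" blue",len(P),rect(P),np.percentile(P[:,2],[2,50,98]).round(1))
    top=reg(450,700,-130,30,43,54)&((mb)|(V>150))
    k=cv2.morphologyEx((mb).astype(np.uint8),cv2.MORPH_CLOSE,np.ones((9,9)))>0
    P=X[k&reg(450,700,-130,30,43,54)]; print(" bluetop",len(P),rect(P),P.mean(0).round(1))
    mc=(H<22)&(S>70)&reg(340,570,240,470,-5,15)
    k=cv2.morphologyEx(mc.astype(np.uint8),cv2.MORPH_OPEN,np.ones((5,5)))>0
    P=X[k]; print(" mat",len(P),rect(P),np.median(P[:,2]))
    mp=reg(430,760,-170,200,8,18)&(S<60)&(V>120)
    k=cv2.morphologyEx(mp.astype(np.uint8),cv2.MORPH_OPEN,np.ones((3,3)))>0
    P=X[k]; print(" plate",len(P),rect(P),np.median(P[:,2]))
    P=X[reg(500,800,-150,60,225,450)]; print(" head",P.min(0).round(),P.max(0).round())
```

```text
top bar 142 [445. 151.  59.] [610. 173.  74.] [527.4 162.3  65.5]
 dir -175.2276787080291 [527.4 162.3] [-82.9 -78.6  79.5  83.3] [61.61438113 65.28818742 70.18677683]
 blue 172 (array([567.4, -41.4]), array([90.2, 38.8]), 6.1) [43.6 49.1 53.4]
 bluetop 278 (array([567.4, -41.4]), array([90.2, 38.8]), 6.1) [560.7 -40.5  49.1]
 mat 2076 (array([455.8, 353.6]), array([151.2, 152.4]), 20.2) 6.005972008583477
 plate 2126 (array([597.5,  27.7]), array([215.3, 248.8]), 4.4) 13.118933468634829
 head [527. -82. 238.] [708.  13. 450.]
scene bar 199 [449. 151.  54.] [613. 174.  70.] [533.3 161.5  63.6]
 dir 4.560590091469208 [533.3 161.5] [-84.8 -80.8  75.2  79.7] [59.31616196 63.83677317 66.80100361]
 blue 387 (array([567.8, -43.5]), array([93.7, 38.1]), 5.4) [21.7 46.6 51.3]
 bluetop 354 (array([567.7, -43.3]), array([93.4, 37.5]), 5.7) [571.2 -44.6  48. ]
 mat 2050 (array([455.3, 355. ]), array([152.2, 158.3]), 21.0) 4.917613143093134
 plate 2937 (array([595.5,  26.5]), array([217. , 249.7]), 4.4) 12.062837890597958
 head [537. -84. 225.] [711.  14. 450.]
```

```bash
cat >> h.py <<'E'
from scipy.spatial.transform import Rotation as Ro
def Rt(yaw,lean):
    a,b=np.radians([yaw,lean]); z=np.array([np.sin(b)*np.cos(a),np.sin(b)*np.sin(a),-np.cos(b)]); y=np.array([-np.sin(a),np.cos(a),0])
    return np.stack([np.cross(y,z),y,z],1)
def to(s,pos,yaw,lean):
    "shift in the present tool axes and turn, both in shares, total"
    R=np.array(s["ee_rot"]) if isinstance(s,dict) else s[1]; p=np.array(s["eef_pos"]) if isinstance(s,dict) else s[0]
    T=Rt(yaw,lean); d=R.T@(np.array(pos)-p)/200; w=np.degrees(Ro.from_matrix(R.T@T).as_rotvec())/60
    print("shift",d.round(3),"turn",w.round(3),"rows>=",round(np.linalg.norm(d)*200/41.7,1),round(np.linalg.norm(w)*60/7.16,1)); return np.array(pos),T
def st():
    s=sensors.observe(); print(round(s["clock"],2),np.round(s["eef_pos"],1),"q",np.round(s["q"],0),"F",np.round(s["wrist_force"],1),"open",round(s["opening"],1),"ff",np.round(s["finger_force"],1)); return s
def S2W(x,y,O=(551.6,23.4),yaw=4.5):
    a=np.radians(yaw); return np.array([O[0]+x*np.cos(a)-y*np.sin(a),O[1]+x*np.sin(a)+y*np.cos(a)])
E
python3 - <<'E'
from h import *
s=st()
a=to(s,[380,-250,230],5.5,0)
b=to(a,[380,-250,230],5.5,35)
c=to(b,[482,-51,143],5.5,35)
d=to(c,[567.6,-42.5,20],5.5,35)
E
```

```text
1.3 [ 231.3 -634.1  231.3] q [-53.  21.   1.  -0. -70. -17.] F [ 0.8 -0.5 -0.5] open 85.3 ff 0.0
shift [-1.357  1.549  0.007] turn [ 0.    -0.     0.242] rows>= 9.9 2.0
shift [0. 0. 0.] turn [-0.    -0.583  0.   ] rows>= 0.0 4.9
shift [-0.244  0.942  0.702] turn [0. 0. 0.] rows>= 5.8 0.0
shift [0.    0.001 0.75 ] turn [0. 0. 0.] rows>= 3.6 0.0
```

Call:
apply_moves --increments '[{"dx": -0.113,"dy": 0.129,"grip": 0.45},{"dx": -0.113,"dy": 0.129,"grip": 0.45},{"dx": -0.113,"dy": 0.129,"grip": 0.45},{"dx": -0.113,"dy": 0.129,"grip": 0.45},{"dx": -0.113,"dy": 0.129,"grip": 0.45},{"dx": -0.113,"dy": 0.129,"grip": 0.45},{"dx": -0.113,"dy": 0.129,"grip": 0.45},{"dx": -0.113,"dy": 0.129,"grip": 0.45},{"dx": -0.113,"dy": 0.129,"grip": 0.45},{"dx": -0.113,"dy": 0.129,"grip": 0.45}]'

```text
schema error: expected keys grip, dx, dy, dz, wx, wy, wz
```

Call:
apply_moves --increments '[{"dx": -0.113,"dy": 0.129,"grip": 0.45},{"dx": -0.113,"dy": 0.129,"grip": 0.45},{"wz": 0.081},{"wz": 0.081},{"wz": 0.08},{"wy": -0.1},{"wy": -0.1},{"wy": -0.1},{"wy": -0.1},{"wy": -0.1}]'

```text
schema error: expected keys grip, dx, dy, dz, wx, wy, wz
```

Run:
```python
from h import *
s=st(); print(np.round(s["ee_rot"],3))
c=to(s,[482,-51,143],5.5,35)
```

```text
1.3 [ 231.3 -634.1  231.3] q [-53.  21.   1.  -0. -70. -17.] F [ 0.8 -0.5 -0.5] open 85.3 ff 0.0
[[-0.939 -0.343 -0.   ]
 [-0.343  0.939  0.   ]
 [ 0.     0.    -1.   ]]
shift [-2.177  2.309  0.442] turn [ 0.074 -0.58   0.235] rows>= 15.4 5.3
```

All seven keys are needed in every row.

Call:
apply_moves --increments '[{"grip": 0.45,"dx": -0.113,"dy": 0.129,"dz": 0,"wx": 0,"wy": 0,"wz": 0},{"grip": 0.45,"dx": -0.113,"dy": 0.129,"dz": 0,"wx": 0,"wy": 0,"wz": 0},{"grip": 0.45,"dx": -0.113,"dy": 0.129,"dz": 0,"wx": 0,"wy": 0,"wz": 0},{"grip": 0.45,"dx": -0.113,"dy": 0.129,"dz": 0,"wx": 0,"wy": 0,"wz": 0},{"grip": 0.45,"dx": -0.113,"dy": 0.129,"dz": 0,"wx": 0,"wy": 0,"wz": 0},{"grip": 0.45,"dx": -0.113,"dy": 0.129,"dz": 0,"wx": 0,"wy": 0,"wz": 0},{"grip": 0.45,"dx": -0.113,"dy": 0.129,"dz": 0,"wx": 0,"wy": 0,"wz": 0},{"grip": 0.45,"dx": -0.113,"dy": 0.129,"dz": 0,"wx": 0,"wy": 0,"wz": 0},{"grip": 0.45,"dx": -0.113,"dy": 0.129,"dz": 0,"wx": 0,"wy": 0,"wz": 0},{"grip": 0.45,"dx": -0.113,"dy": 0.129,"dz": 0,"wx": 0,"wy": 0,"wz": 0}]'

```text
clock: 2.13
eef_pos: [355.5, -312.8, 231.6]
ee_rot: [[-0.94, -0.343, 0.001], [-0.343, 0.94, -0.0], [-0.001, -0.001, -1.0]]
wrist_force: [0.8, 0.6, 0.9]
opening: 62.0
finger_force: 0.0
```

Call:
apply_moves --increments '[{"grip": 0.45,"dx": -0.113,"dy": 0.129,"dz": 0,"wx": 0,"wy": 0,"wz": 0},{"grip": 0.45,"dx": -0.113,"dy": 0.129,"dz": 0,"wx": 0,"wy": 0,"wz": 0},{"grip": 0.45,"dx": 0,"dy": 0,"dz": 0,"wx": 0,"wy": 0,"wz": 0.081},{"grip": 0.45,"dx": 0,"dy": 0,"dz": 0,"wx": 0,"wy": 0,"wz": 0.081},{"grip": 0.45,"dx": 0,"dy": 0,"dz": 0,"wx": 0,"wy": 0,"wz": 0.08},{"grip": 0.45,"dx": 0,"dy": 0,"dz": 0,"wx": 0,"wy": -0.1,"wz": 0},{"grip": 0.45,"dx": 0,"dy": 0,"dz": 0,"wx": 0,"wy": -0.1,"wz": 0},{"grip": 0.45,"dx": 0,"dy": 0,"dz": 0,"wx": 0,"wy": -0.1,"wz": 0},{"grip": 0.45,"dx": 0,"dy": 0,"dz": 0,"wx": 0,"wy": -0.1,"wz": 0},{"grip": 0.45,"dx": 0,"dy": 0,"dz": 0,"wx": 0,"wy": -0.1,"wz": 0}]'

```text
clock: 2.97
eef_pos: [379.9, -250.2, 232.4]
ee_rot: [[-0.859, -0.097, 0.503], [-0.085, 0.995, 0.046], [-0.505, -0.003, -0.863]]
wrist_force: [-0.9, -0.8, 0.1]
opening: 61.7
finger_force: 0.0
```

Run:
```python
from h import *
s=st(); print(np.round(s["ee_rot"],3))
c=to(s,[482,-51,143],5.5,35)
```

```text
2.97 [ 379.9 -250.2  232.4] q [-21. -13. -34. -19. -42. -52.] F [-0.9 -0.8  0.1] open 61.7 ff 0.0
[[-0.859 -0.097  0.503]
 [-0.085  0.995  0.046]
 [-0.505 -0.003 -0.863]]
shift [-0.297  0.943  0.689] turn [-0.002 -0.077  0.002] rows>= 5.8 0.6
```

Call:
apply_moves --increments '[{"grip": 0.45,"dx": 0,"dy": 0,"dz": 0,"wx": 0,"wy": -0.078,"wz": 0},{"grip": 0.45,"dx": -0.031,"dy": 0.118,"dz": 0.089,"wx": 0,"wy": 0,"wz": 0},{"grip": 0.45,"dx": -0.031,"dy": 0.118,"dz": 0.089,"wx": 0,"wy": 0,"wz": 0},{"grip": 0.45,"dx": -0.031,"dy": 0.118,"dz": 0.089,"wx": 0,"wy": 0,"wz": 0},{"grip": 0.45,"dx": -0.031,"dy": 0.118,"dz": 0.089,"wx": 0,"wy": 0,"wz": 0},{"grip": 0.45,"dx": -0.031,"dy": 0.118,"dz": 0.089,"wx": 0,"wy": 0,"wz": 0},{"grip": 0.45,"dx": -0.031,"dy": 0.118,"dz": 0.089,"wx": 0,"wy": 0,"wz": 0},{"grip": 0.45,"dx": -0.031,"dy": 0.118,"dz": 0.089,"wx": 0,"wy": 0,"wz": 0},{"grip": 0.45,"dx": -0.031,"dy": 0.118,"dz": 0.089,"wx": 0,"wy": 0,"wz": 0},{"grip": 0.45,"dx": 0,"dy": 0,"dz": 0,"wx": 0,"wy": 0,"wz": 0}]'

```text
clock: 3.8
eef_pos: [480.7, -97.2, 163.6]
ee_rot: [[-0.832, -0.112, 0.543], [-0.079, 0.993, 0.084], [-0.549, 0.027, -0.836]]
wrist_force: [0.3, -0.1, 0.5]
opening: 62.3
finger_force: 0.0
```

Run:
```python
from h import *
s=st(); 
p=np.array(s["eef_pos"]);R=np.array(s["ee_rot"])
c=cam("wrist"); save(c,"pics/w1.png"); M=np.array(c["tool_from_camera"])
for o in optics.search_frame("wrist","slide_box")[:2]:
    q=M@np.r_[o["location"],1]; print(o["conf"],q.round(1),(R@q[:3]+p).round(1))
# box via colour
v,u=np.mgrid[:400,:640]; d=c["depth"]; P=np.stack([(u-c["cx"])/c["fx"]*d,(v-c["cy"])/c["fy"]*d,d],-1)
X=(P@M[:3,:3].T+M[:3,3])@R.T+p
hsv=cv2.cvtColor(c["image"],cv2.COLOR_RGB2HSV); H,S=hsv[...,0],hsv[...,1]
m=(d>0)&(H>100)&(H<130)&(S>120)&(X[...,2]>43)&(X[...,2]<56)&(X[...,0]>480)&(X[...,0]<680)
Q=X[m]; print(len(Q),cv2.minAreaRect(Q[:,:2].astype(np.float32)),np.median(Q[:,2]))
to(s,[567.6,-42.5,20],5.5,35)
```

```text
3.8 [480.7 -97.2 163.6] q [  13.   -9.  -58.   14.   -8. -110.] F [ 0.3 -0.1  0.5] open 62.3 ff 0.0
0.64 [ 12.8  45.  128.9   1. ] [535.  -42.7  50.1]
0.43 [ 10.5 386.8 197.    1. ] [535.6 302.7   3.7]
1379 ((559.0599975585938, 19.00562286376953), (92.32569885253906, 163.85940551757812), 6.166682720184326) 47.829331022122446
shift [0.011 0.204 0.859] turn [ 0.03  -0.029 -0.001] rows>= 4.2 0.3
```

View pics/w1.png

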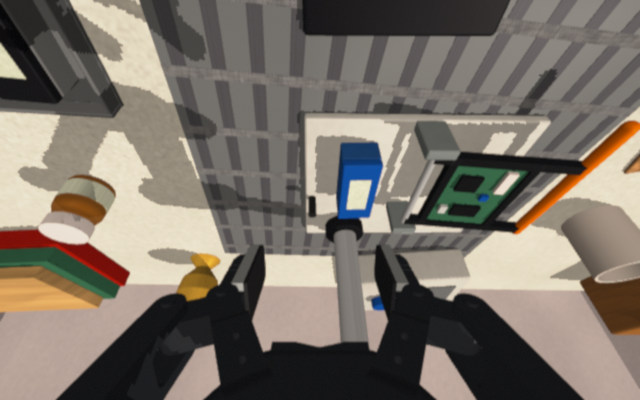

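The wrist view shows the blue box at about (360,180), seen from the robot's side, with the head's dark column foot at (345,230) behind it. Joint 3 is at its limit, so I'll check what the robot object offers.

Run:
```python
from h import *
print([x for x in dir(r) if x[0]!='_'],[x for x in dir(sensors) if x[0]!='_'])
print(np.array(sensors.observe()["q"]).tolist())
```

```text
['IKError', 'grip_point_offset'] ['observe']
[12.384891675439514, -9.58885902599658, -58.21008401697409, 14.201695312977916, -8.464649331099016, -109.97390378728598]
```

Run:
```python
from h import *
s=st()
a=to(s,[s["eef_pos"][0]+10,-70,165],5.5,30)
z=Rt(5.5,30)[:,2]; b=np.array([567.6,-42.5,20])
print(b-110*z)
a=to(a,b-110*z,5.5,30)
```

```text
3.9 [478.1 -99.2 163. ] q [  12.  -10.  -58.   14.   -8. -110.] F [ 0.3 -0.1  0.3] open 61.9 ff 0.0
shift [-0.059  0.14   0.031] turn [ 0.028  0.053 -0.002] rows>= 0.7 0.5
[512.85320909 -47.77151639 115.26279442]
shift [0.008 0.099 0.282] turn [0. 0. 0.] rows>= 1.4 0.0
```

Call:
apply_moves --increments '[{"grip": 0.45,"dx": -0.059,"dy": 0.07,"dz": 0.03,"wx": 0.014,"wy": 0.027,"wz": 0},{"grip": 0.45,"dx": 0,"dy": 0.07,"dz": 0,"wx": 0.014,"wy": 0.026,"wz": 0},{"grip": 0.45,"dx": 0.002,"dy": 0.025,"dz": 0.07,"wx": 0,"wy": 0,"wz": 0},{"grip": 0.45,"dx": 0.002,"dy": 0.025,"dz": 0.07,"wx": 0,"wy": 0,"wz": 0},{"grip": 0.45,"dx": 0.002,"dy": 0.025,"dz": 0.07,"wx": 0,"wy": 0,"wz": 0},{"grip": 0.45,"dx": 0.002,"dy": 0.025,"dz": 0.07,"wx": 0,"wy": 0,"wz": 0},{"grip": 0.45,"dx": 0,"dy": 0,"dz": 0,"wx": 0,"wy": 0,"wz": 0}]'

```text
clock: 4.48
eef_pos: [520.0, -60.1, 131.3]
ee_rot: [[-0.875, -0.108, 0.471], [-0.081, 0.994, 0.077], [-0.477, 0.029, -0.879]]
wrist_force: [-0.2, -0.4, -0.4]
opening: 62.0
finger_force: 0.0
```

```bash
cat >> h.py <<'E'
def wcloud():
    s=sensors.observe(); p=np.array(s["eef_pos"]);R=np.array(s["ee_rot"])
    c=cam("wrist"); M=np.array(c["tool_from_camera"])
    v,u=np.mgrid[:400,:640]; d=c["depth"]; P=np.stack([(u-c["cx"])/c["fx"]*d,(v-c["cy"])/c["fy"]*d,d],-1)
    X=(P@M[:3,:3].T+M[:3,3])@R.T+p; X[d<=0]=np.nan
    return c,X,cv2.cvtColor(c["image"],cv2.COLOR_RGB2HSV)
E
python3 - <<'E'
from h import *
s=st(); c,X,hsv=wcloud(); H,S=hsv[...,0],hsv[...,1]
m=(H>100)&(H<130)&(S>110)&(X[...,2]>42)&(X[...,2]<56)&(X[...,0]>480)&(X[...,0]<680)&(X[...,1]<0)&(X[...,1]>-100)
Q=X[m]; print(len(Q),cv2.minAreaRect(Q[:,:2].astype(np.float32)),np.median(Q[:,2]))
m=(H<14)&(S>170)&(X[...,2]>30)&(X[...,2]<90)&(X[...,1]>100)&(X[...,1]<200)
Q=X[m]; print("bar",len(Q)); 
if len(Q): print(np.percentile(Q,[1,50,99],axis=0).round(1))
to(s,[567.6,-42.5,20],5.5,30)
E
```

```text
4.48 [520.  -60.1 131.3] q [  14.   -1.  -58.   27.   -5. -125.] F [-0.2 -0.4 -0.4] open 62.0 ff 0.0
2095 ((565.5596923828125, -42.309326171875), (91.94230651855469, 38.97793197631836), 6.29847526550293) 47.948792947423925
bar 1720
[[459.5 150.4  57.6]
 [514.4 156.8  62.4]
 [599.  166.8  65.6]]
shift [0.05  0.045 0.608] turn [ 0.03  -0.026 -0.003] rows>= 2.9 0.3
```

Call:
apply_moves --increments '[{"grip": 0.45,"dx": 0.01,"dy": 0.03,"dz": 0.075,"wx": 0,"wy": 0,"wz": 0},{"grip": 0.45,"dx": 0.01,"dy": 0.015,"dz": 0.075,"wx": 0,"wy": 0,"wz": 0},{"grip": 0.45,"dx": 0.01,"dy": 0,"dz": 0.075,"wx": 0.015,"wy": -0.013,"wz": 0},{"grip": 0.45,"dx": 0.01,"dy": 0,"dz": 0.075,"wx": 0.015,"wy": -0.013,"wz": 0},{"grip": 0.45,"dx": 0,"dy": 0,"dz": 0,"wx": 0,"wy": 0,"wz": 0}]'

```text
clock: 4.95
eef_pos: [543.3, -59.9, 94.0]
ee_rot: [[-0.88, -0.118, 0.46], [-0.08, 0.991, 0.103], [-0.468, 0.054, -0.882]]
wrist_force: [1.0, 0.9, 0.5]
opening: 61.6
finger_force: 0.0
```

Run:
```python
from h import *
s=st(); print(np.round(s["ee_rot"],3))
to(s,[567,-42.4,20],5.8,30)
```

```text
4.95 [543.3 -59.9  94. ] q [  14.    6.  -54.   15.   -2. -113.] F [1.  0.9 0.5] open 61.6 ff 0.0
[[-0.88  -0.118  0.46 ]
 [-0.08   0.991  0.103]
 [-0.468  0.054 -0.882]]
shift [0.062 0.052 0.39 ] turn [ 0.053 -0.034 -0.01 ] rows>= 1.9 0.5
```

```bash
cat > kin.py <<'E'
import numpy as np
from scipy.optimize import least_squares
from scipy.spatial.transform import Rotation as Ro
ry=lambda a:Ro.from_euler('y',a,degrees=True).as_matrix()
rz=lambda a:Ro.from_euler('z',a,degrees=True).as_matrix()
rx=lambda a:Ro.from_euler('x',a,degrees=True).as_matrix()
# tool frame: z fwd along forearm at q=0
B0=np.array([[0,0,1.],[0,1,0],[-1,0,0]])
def fk(q,P):
    a1,d1,A,Bf,a3,L,e,s4,s6,o6=P
    R1=rz(q[0]); F=R1@ry(q[1]-q[2])
    w=R1@np.array([a1,e,d1])+R1@ry(q[1])@np.array([0,0,A])+F@np.array([Bf,0,a3])
    T=F@rx(s4*q[3])@ry(-q[4])
    Rr=T@B0@rz(s6*q[5]+o6)
    return w+Rr[:,2]*L,Rr
LO=np.array([-176.03,-82.01,-58.28,-173.87,-174.79,-173.66]);HI=np.array([176.03,121.73,71.71,95.51,-0.11,173.66])
E
python3 - <<'E'
from h import *; from kin import *
s=st()
D=[([-53.451,20.546,.682,0,-70.136,-16.507],[231.302,-634.109,231.302],[[-.939479,-.3426,0],[-.3426,.939479,0],[0,0,-1]],1),
([12.3849,-9.5889,-58.21,14.2017,-8.4646,-109.974],[478.1,-99.2,163],None,1),
([-21,-13,-34,-19,-42,-52],[379.9,-250.2,232.4],[[-.859,-.097,.503],[-.085,.995,.046],[-.505,-.003,-.863]],.3),
([14,-1,-58,27,-5,-125],[520,-60.1,131.3],[[-.875,-.108,.471],[-.081,.994,.077],[-.477,.029,-.879]],.3),
(s["q"],s["eef_pos"],s["ee_rot"],1)]
best=None
for s4 in(1,-1):
  for s6 in(1,-1):
    def f(x):
        P=np.r_[x[:7],s4,s6,x[7]]; o=[]
        for q,p,R,w in D:
            pp,RR=fk(q,P); o.append(w*(pp-p)/5)
            if R is not None: o.append(w*(RR-np.array(R)).ravel()*20)
        return np.concatenate(o+[(x[:7]-[0,400,400,400,0,200,-190])/300])
    for o6 in(0,90,180,270):
        g=least_squares(f,[0,400,400,400,0,200,-190,o6])
        if best is None or g.cost<best[0]: best=(g.cost,np.r_[g.x[:7],s4,s6,g.x[7]])
print(best[0],best[1].round(1)); P=best[1]; np.save("P.npy",P)
for q,p,R,w in D:
    pp,RR=fk(q,P); print((pp-p).round(1), 0 if R is None else np.abs(RR-np.array(R)).max().round(3))
E
```

```text
4.95 [543.3 -59.9  94. ] q [  14.    6.  -54.   15.   -2. -113.] F [1.  0.9 0.5] open 61.6 ff 0.0
13.683872603340175 [ 116.9   97.   548.9  344.2   36.1  298.5 -187.6   -1.    -1.   270. ]
[ 2.4  3.8 -1.9] 0.0
[-2.6  0.5 -9. ] 0
[ 12.2 -31.6  53.9] 0.014
[-18.1 -20.3 -16.6] 0.008
[ 4.3 -0.5  7.6] 0.0
```

```bash
python3 - <<'E'
s=open("kin.py").read()
s=s.replace("a1,d1,A,Bf,a3,L,e,s4,s6,o6=P","a1,d1,A,Bf,a3,L,e,by,bz,cy,cz,s4,s6,o6=P").replace("T=F@rx(s4*q[3])@ry(-q[4])","T4=F@rx(s4*q[3]); T=T4@ry(-q[4])").replace("return w+Rr[:,2]*L,Rr","return w+T4@np.array([0,by,bz])+T@np.array([L,cy,cz]),Rr")
open("kin.py","w").write(s)
E
cat > fit.py <<'E'
from h import *; from kin import *
s=st()
D=[([-53.451,20.546,.682,0,-70.136,-16.507],[231.302,-634.109,231.302],[[-.939479,-.3426,0],[-.3426,.939479,0],[0,0,-1]],1),
([12.3849,-9.5889,-58.21,14.2017,-8.4646,-109.974],[478.1,-99.2,163],None,1),
([-21,-13,-34,-19,-42,-52],[379.9,-250.2,232.4],[[-.859,-.097,.503],[-.085,.995,.046],[-.505,-.003,-.863]],.3),
([14,-1,-58,27,-5,-125],[520,-60.1,131.3],[[-.875,-.108,.471],[-.081,.994,.077],[-.477,.029,-.879]],.3),
(s["q"],s["eef_pos"],s["ee_rot"],1)]
best=None
pr=np.array([0,400,400,400,0,200,-100,0,0,0,0.])
def f(x):
    P=np.r_[x[:11],-1,-1,270]; o=[]
    for q,p,R,w in D:
        pp,RR=fk(q,P); o.append(w*(pp-p)/3)
    return np.concatenate(o+[(x[:11]-pr)/np.r_[[200]*7,[100]*4]])
for e in (-190,0):
    pr[6]=e; g=least_squares(f,pr)
    P=np.r_[g.x,-1,-1,270]; print(g.cost,P.round(1))
    if best is None or g.cost<best[0]: best=(g.cost,P)
P=best[1]; np.save("P.npy",P)
for q,p,R,w in D:
    pp,RR=fk(q,P); print((pp-p).round(1))
E
python3 fit.py
```

```text
4.95 [543.3 -59.9  94. ] q [  14.    6.  -54.   15.   -2. -113.] F [1.  0.9 0.5] open 61.6 ff 0.0
3.192247441708209 [  8.4 194.5 598.2 460.   -2.4 365.9   6.3 -98.9   1.  -98.9  -3.6  -1.
  -1.  270. ]
2.7049831324597573 [   7.   195.7  598.7  461.5   -2.6  366.5    8.9 -100.2    0.9 -100.2
   -3.6   -1.    -1.   270. ]
[ 0.1  0.3 -0.1]
[-0.3  0.1 -0.5]
[ 1.7 -3.6  2.9]
[ 5.  -0.1  1.2]
[-0.2 -0.1  0.3]
```

```bash
cat >> fit.py <<'E'
def f(x):
    P=np.r_[0,x[0],x[1],x[2],0,x[3],0,x[4],0,0,0,-1,-1,270]
    return np.concatenate([w*(fk(q,P)[0]-p)/1 for q,p,R,w in D])
g=least_squares(f,[195,600,460,366,-200]); print(g.x.round(2),g.fun.round(2))
x=g.x; P=np.r_[0,x[0],x[1],x[2],0,x[3],0,x[4],0,0,0,-1,-1,270]; np.save("P.npy",P)
E
cat >> kin.py <<'E'
def ik(pos,R,q0,P):
    def f(q):
        p,RR=fk(q,P); return np.r_[(p-pos),Ro.from_matrix(R.T@RR).as_rotvec()*300]
    g=least_squares(f,np.clip(q0,LO+.01,HI-.01),bounds=(LO,HI),x_scale=10); return g.x,np.sqrt(2*g.cost)
E
cat > ikscan.py <<'E'
from h import *; from kin import *
P=np.load("P.npy"); q0=np.array(sensors.observe()["q"])
for nm,pos,yaw,rev in [("pick",[567,-42.4,20],5.8,0),("lift",[545,-44,70],5.8,0),("place",[455.5,354,14],35,0),("place50",[455.5,354,14],55,0),("place20",[455.5,354,14],20,0),("carry",[440,350,120],45,0)]:
  for lean in (20,25,30,35):
    b=None
    for q4 in (0,-60,-120,-170,60,90):
      for q5 in (-3,-30):
        q,e=ik(np.array(pos),Rt(yaw,lean),np.r_[q0[0]+yaw-6,q0[1:3],q4,q5,q0[5]],P)
        if b is None or e<b[0]-1e-3: b=(e,q)
    print(nm,yaw,lean,round(b[0],2),b[1].round(0))
E
python3 fit.py | tail -5; python3 ikscan.py
```

```text
[ 1.7 -3.6  2.9]
[ 5.  -0.1  1.2]
[-0.2 -0.1  0.3]
[ 196.62  603.55  462.75  373.84 -191.78] [-0.05  0.1  -0.6  -0.62 -0.12 -0.11  0.9  -1.13  2.34  0.98 -0.24 -0.01
  0.01  0.01  0.01]
pick 5.8 20 9.72 [  15.   17.  -51.   23.   -4. -122.]
pick 5.8 25 20.48 [  15.   17.  -48.    4.   -1. -102.]
pick 5.8 30 21.21 [ 13.  17. -42. -23.  -0. -73.]
pick 5.8 35 11.74 [  9.  17. -37. -48.  -0. -45.]
lift 5.8 20 0.0 [  17.    9.  -53.   24.   -9. -124.]
lift 5.8 25 14.22 [  14.    8.  -56.   29.   -2. -127.]
lift 5.8 30 25.26 [  15.    9.  -51.    3.   -0. -101.]
lift 5.8 35 23.73 [ 12.   9. -44. -29.  -0. -66.]
place 35 20 24.22 [  52.   17.  -55.   49.   -4. -156.]
place 35 25 45.09 [  56.   17.  -50.   20.   -3. -130.]
place 35 30 51.87 [ 51.  19. -37. -40.  -0. -64.]
place 35 35 22.23 [  23.   19.  -38. -129.   -7.   50.]
place50 55 20 0.0 [  58.   18.  -46.    9.   -5. -102.]
place50 55 25 4.88 [ 57.  18. -47.   1.  -0. -93.]
place50 55 30 2.73 [ 56.  18. -42. -21.  -0. -70.]
place50 55 35 0.0 [ 48.  17. -34. -49.  -5. -35.]
place20 20 20 28.84 [  55.   17.  -53.   50.  -11. -174.]
place20 20 25 52.85 [  55.   16.  -53.   51.  -11. -174.]
place20 20 30 0.15 [  19.   18.  -45. -166.   -3.   77.]
place20 20 35 8.36 [  22.   17.  -38. -143.   -0.   51.]
carry 45 20 0.0 [  62.    6.  -45.   16.  -21. -121.]
carry 45 25 0.0 [  54.    4.  -58.   48.   -5. -146.]
carry 45 30 20.08 [  53.    3.  -58.   46.   -2. -143.]
carry 45 35 37.22 [  57.    3.  -54.   17.   -1. -116.]
```

```bash
cat > ikscan.py <<'E'
from h import *; from kin import *
P=np.load("P.npy")
def scan(pos,yaw,lean,n=60,seed=0):
    rg=np.random.default_rng(seed); out=[]
    for i in range(n):
        q0=np.r_[rg.uniform(-60,80),rg.uniform(-10,50),rg.uniform(-58,10),rg.uniform(-170,95),rg.uniform(-60,-1),rg.uniform(-170,170)]
        for fl in (0,):
            q,e=ik(np.array(pos),Rt(yaw,lean),q0,P)
            if e<.3 and not any(np.abs(q-o).max()<2 for o in out): out.append(q)
    return out
if __name__=="__main__":
    for nm,pos,yaw in [("pick",[567,-42.4,20],5.8),("place",[455.5,354,14],35),("place",[455.5,354,14],50)]:
      for lean in (20,25,30,35):
        for q in scan(pos,yaw,lean): print(nm,yaw,lean,q.round(0))
E
time python3 ikscan.py
```

```text
real	1m20.585s
user	1m18.769s
sys	0m0.325s
```

```bash
cat >> kin.py <<'E'
def ika(pos,R,P):
    d1,A,B,L,by=P[1],P[2],P[3],P[5],P[7]; out=[]
    def sol(dl):
        u=R[:,0]*np.cos(dl)+R[:,1]*np.sin(dl); W=pos-L*R[:,2]-by*u
        q1=np.arctan2(W[1],W[0]); rr=np.hypot(W[0],W[1]); h=W[2]-d1; D=np.hypot(rr,h)
        c=(A*A+B*B-D*D)/(2*A*B)
        if abs(c)>1: return np.nan,None,None,None,None
        g=np.arccos(c)            # angle at elbow
        al=np.arctan2(rr,h)-np.arccos((A*A+D*D-B*B)/(2*A*D))  # q2 from vertical, elbow up
        q2=al; phi=q2+np.pi/2-g  # forearm pitch down
        q3=q2-(q2+np.pi/2-g)
        phi=q2-q3
        f=np.array([np.cos(phi)*np.cos(q1),np.cos(phi)*np.sin(q1),-np.sin(phi)])
        return u@f,q1,q2,q3,u
    g=np.linspace(0,2*np.pi,1441); v=np.array([sol(x)[0] for x in g])
    from scipy.optimize import brentq
    for i in range(1440):
        if v[i]*v[i+1]<=0:
            x=brentq(lambda t:sol(t)[0],g[i],g[i+1]); _,q1,q2,q3,u=sol(x)
            q1,q2,q3=np.degrees([q1,q2,q3]); F=rz(q1)@ry(q2-q3)
            ul=F.T@u; q4=np.degrees(np.arctan2(ul[2],ul[1]))/P[-3]
            zl=(F@rx(P[-3]*q4)).T@R[:,2]; q5=np.degrees(np.arctan2(zl[2],zl[0])) 
            T=F@rx(P[-3]*q4)@ry(-q5)@B0; M=T.T@R; a=np.degrees(np.arctan2(M[1,0],M[0,0])); q6=((a-P[-1])/P[-2]+180)%360-180
            q=np.array([q1,q2,q3,q4,q5,q6]); q4w=q.copy()
            p,RR=fk(q,P); out.append((q,np.abs(p-pos).max()+np.abs(RR-R).max()*100,np.maximum(LO-q,0)+np.maximum(q-HI,0)))
    return out
E
python3 - <<'E'
from h import *; from kin import *
P=np.load("P.npy")
for nm,pos,yaw in [("pick",[567,-42.4,20],5.8),("lift",[545,-44,70],5.8),("place",[455.5,354,14],35),("place",[455.5,354,14],50)]:
  for lean in (20,25,30,35,40):
    for flip in(0,1):
      R=Rt(yaw,lean)@(rz(180) if flip else np.eye(3))
      for q,e,v in ika(np.array(pos),R,P): print(nm,yaw,lean,flip,q.round(0),"err",e.round(3),"viol",v.round(0).sum())
E
```

```text
pick 5.8 40 0 [ 19.  19. -49. -27.  19. -75.] err 0.0 viol 19.0
pick 5.8 40 0 [ -3.  16. -33. -75.  -6.  -8.] err 0.0 viol 0.0
pick 5.8 40 1 [ 19.  19. -49. -27.  19. 105.] err 0.0 viol 19.0
pick 5.8 40 1 [ -3.  16. -33. -75.  -6. 172.] err 0.0 viol 0.0
lift 5.8 20 0 [  -7.    8.  -62.   89.    4. -167.] err 0.0 viol 9.0
lift 5.8 20 0 [  17.    9.  -53.   24.   -9. -124.] err 0.0 viol 0.0
lift 5.8 20 1 [ -7.   8. -62.  89.   4.  13.] err 0.0 viol 9.0
lift 5.8 20 1 [ 17.   9. -53.  24.  -9.  56.] err 0.0 viol 0.0
place 50 40 0 [ 61.  21. -52. -18.  23. -82.] err 0.0 viol 24.0
place 50 40 0 [ 36.  17. -32. -78.  -9.  -1.] err 0.0 viol 0.0
place 50 40 1 [ 61.  21. -52. -18.  23.  98.] err 0.0 viol 24.0
place 50 40 1 [ 36.  17. -32. -78.  -9. 179.] err 0.0 viol 5.0
```

Run:
```python
from h import *; from kin import *
P=np.load("P.npy")
def show(nm,pos,yaw,leans):
  for lean in leans:
      for q,e,v in ika(np.array(pos,float),Rt(yaw,lean),P):
        if v.sum()==0: print(nm,yaw,lean,q.round(0))
u=np.array([np.cos(np.radians(5.8)),np.sin(np.radians(5.8)),0]); b=np.array([567,-42.4,20])
for s in (0,-20): show(f"pick{s}",b+s*u,5.8,range(10,56,4))
show("pick yaw3",b,3,(32,36,40,44)); show("pick yaw9",b,9,(32,36,40,44))
for k in (50,100,150): show(f"pre{k}",b-Rt(5.8,40)[:,2]*k,5.8,(32,36,40,44))
for z in (50,90): show(f"lift{z}",b+[0,0,z],5.8,(36,40,44))
for y in (30,40,60): show("place",[455,354,14],y,(36,40,44))
bar=S2W(-80,141); show("bar",[*bar,45],4.5,(0,10,20,30,40)); 
bar=S2W(-80,-141); show("barend",[*bar,30],4.5,(0,10,20,30,40))
bar=S2W(-80,0); show("bartop",[*bar,172],4.5,(0,10,20,30,40))
```

```text
pick0 5.8 10 [  17.   19.  -37.    5.  -24. -105.]
pick0 5.8 14 [  17.   18.  -43.   10.  -16. -111.]
pick0 5.8 42 [-13.  17. -33. -91. -12.  15.]
pick0 5.8 46 [ -26.   19.  -38. -110.  -24.   45.]
pick0 5.8 50 [ -34.   23.  -43. -120.  -34.   63.]
pick0 5.8 54 [ -39.   29.  -47. -126.  -45.   76.]
pick-20 5.8 10 [  17.   18.  -40.    5.  -22. -106.]
pick-20 5.8 14 [  17.   17.  -46.   12.  -14. -112.]
pick-20 5.8 42 [-15.  16. -35. -94. -14.  20.]
pick-20 5.8 46 [ -28.   19.  -40. -111.  -25.   47.]
pick-20 5.8 50 [ -36.   23.  -45. -120.  -36.   65.]
pick-20 5.8 54 [ -42.   29.  -49. -124.  -46.   78.]
pick yaw3 3 40 [  0.  16. -34. -73.  -2. -16.]
pick yaw3 3 44 [ -21.   18.  -36. -108.  -18.   37.]
pick yaw9 9 40 [ -6.  16. -32. -76. -10.  -3.]
pick yaw9 9 44 [-19.  18. -34. -97. -19.  28.]
pre50 5.8 44 [-10.   9. -36. -83. -11.   5.]
lift50 5.8 44 [  0.  10. -35. -69.  -4. -17.]
place 30 40 [  15.   20.  -46. -147.  -17.   69.]
place 30 44 [  12.   23.  -53. -155.  -31.   81.]
place 40 44 [  16.   20.  -41. -125.  -20.   55.]
place 60 36 [ 41.  18. -31. -58. -13. -16.]
place 60 40 [ 32.  19. -30. -74. -18.   6.]
place 60 44 [ 23.  20. -31. -87. -25.  25.]
bar 4.5 0 [  42.   15.  -36.    0.  -39. -128.]
bar 4.5 10 [  47.   10.  -51.   18.  -22. -148.]
bar 4.5 40 [  -8.    9.  -58. -152.  -18.   74.]
barend 4.5 0 [  8.  17. -35.   0. -37. -94.]
barend 4.5 10 [  9.  13. -44.   2. -23. -96.]
barend 4.5 40 [-22.  11. -38. -77. -17.   7.]
bartop 4.5 0 [  26.    4.  -29.    0.  -57. -112.]
bartop 4.5 10 [  30.   -2.  -39.    6.  -45. -119.]
bartop 4.5 20 [  33.   -8.  -51.   19.  -31. -133.]
```

```bash
cat >> kin.py <<'E'
def segd(a,b,c,d,n=60):
    t=np.linspace(0,1,n)[:,None]; X=a+(b-a)*t; Y=c+(d-c)*t
    return np.linalg.norm(X[:,None]-Y[None],axis=2).min()
def clear(q,P,lens=(557,-44.4),top=450):
    R1=rz(q[0]); E=np.array([0,0,P[1]])+R1@ry(q[1])@[0,0,P[2]]; F=R1@ry(q[1]-q[2]); W=E+F@[P[3],0,0]
    p,R=fk(q,P); W5=p-P[5]*R[:,2]; h0=np.array([*lens,290.]);h1=np.array([*lens,float(top)])
    G=p-73*R[:,2]
    l0=np.array([*lens,215.]);l1=np.array([*lens,275.])
    return [round(segd(a,b,h0,h1)) for a,b in ((E,W),(W,W5),(W5,G))]+[round(segd(W5,G,l0,l1))],W.round(),W5.round()
E
python3 - <<'E'
from h import *; from kin import *
P=np.load("P.npy")
u=np.array([np.cos(np.radians(5.8)),np.sin(np.radians(5.8)),0]); b=np.array([567,-42.4,20])
for s in (0,-15):
 for yaw in (-5,0,5.8,10,14,18,22,26):
  for lean in (20,23,26,29,32,36,40,44):
   for q,e,v in ika(b+s*u,Rt(yaw,lean),P):
    if v.sum()==0 : c=clear(q,P); print(s,yaw,lean,q.round(0),*c)
E
```

```text
0 -5 44 [ -28.   19.  -44. -132.  -22.   61.] [246, 231, 181, 128] [ 360. -193.  353.] [308. -20. 289.]
0 0 44 [ -24.   18.  -38. -116.  -18.   45.] [202, 201, 180, 128] [ 405. -177.  384.] [307. -42. 289.]
0 5.8 40 [ -3.  16. -33. -75.  -6.  -8.] [89, 89, 166, 118] [470. -26. 428.] [328. -67. 306.]
0 5.8 44 [ -20.   18.  -35. -102.  -18.   32.] [167, 167, 180, 128] [ 435. -159.  402.] [309. -69. 289.]
0 10 36 [  9.  16. -37. -46.  -1. -43.] [162, 158, 150, 106] [440.  67. 405.] [351. -81. 322.]
0 10 40 [ -6.  16. -32. -76. -11.  -2.] [84, 84, 166, 118] [474. -52. 430.] [330. -84. 306.]
0 10 44 [-19.  18. -34. -96. -20.  28.] [155, 155, 180, 128] [ 447. -154.  407.] [311. -87. 289.]
0 14 20 [ 16.  17. -45.   5.  -8. -96.] [234, 118, 83, 57] [378. 107. 364.] [443. -73. 371.]
0 14 32 [ 12.  16. -40. -31.  -2. -58.] [190, 165, 134, 95] [420.  88. 392.] [375. -90. 337.]
0 14 36 [  3.  16. -34. -54.  -8. -27.] [112, 112, 150, 106] [467.  22. 423.] [354. -96. 322.]
0 14 40 [ -8.  17. -31. -75. -15.   2.] [83, 83, 166, 118] [478. -70. 430.] [ 334. -101.  306.]
0 14 44 [-19.  18. -33. -90. -
[... 5251 characters left out ...]
]
-15 26 23 [ 10.  17. -36. -22. -17. -53.] [163, 125, 109, 80] [448.  77. 409.] [ 421. -108.  364.]
-15 26 26 [  7.  16. -35. -30. -16. -44.] [143, 125, 122, 89] [458.  58. 416.] [ 405. -116.  356.]
-15 26 29 [  4.  16. -33. -39. -17. -33.] [117, 113, 135, 98] [469.  33. 425.] [ 389. -123.  347.]
-15 26 32 [ -0.  16. -32. -48. -18. -21.] [88, 88, 147, 107] [480.  -2. 432.] [ 374. -131.  337.]
-15 26 36 [ -7.  17. -30. -59. -22.  -5.] [72, 72, 162, 118] [486. -58. 435.] [ 355. -140.  322.]
-15 26 40 [-14.  18. -30. -70. -26.  11.] [106, 106, 177, 129] [ 482. -119.  427.] [ 336. -149.  306.]
-15 26 44 [-21.  20. -31. -79. -31.  25.] [160, 160, 191, 139] [ 467. -176.  410.] [ 319. -158.  289.]
```

```bash
cat > way.py <<'E'
from h import *; from kin import *
P=np.load("P.npy")
def show(nm,pos,yaw,lean,ref=None):
    S=[(q,clear(q,P)[0]) for q,e,v in ika(np.array(pos,float),Rt(yaw,lean),P) if v.sum()==0]
    print(nm,np.round(pos),yaw,lean,*[(q.round(0).tolist(),c) for q,c in S])
E
python3 - <<'E'
from way import *
u=np.array([np.cos(np.radians(5.8)),np.sin(np.radians(5.8)),0]); b=np.array([567,-42.4,20])-5*u
for yaw,lean in ((18,28),(20,28),(20,26)):
    z=Rt(yaw,lean)[:,2]
    for k in (0,30,60,90,120,160): show(f"pre{k}",b-k*z,yaw,lean)
    for dx,dz in ((0,30),(0,60),(-25,60),(-25,90),(0,90),(-40,90)): show(f"lift",b+dx*u+[0,0,dz],yaw,lean)
    for dyaw in (14,28,42): show("swing",rz(dyaw)@(b-25*u)+[0,0,90],yaw+dyaw,lean)
    show("place",[455.5,354,14],yaw+42,lean)
E
```

```text
pre0 [562. -43.  20.] 18 28 ([12.0, 16.0, -39.0, -24.0, -7.0, -60.0], [188, 152, 122, 87])
pre30 [549. -47.  46.] 18 28 ([13.0, 12.0, -42.0, -18.0, -8.0, -68.0], [214, 173, 122, 87])
pre60 [535. -52.  73.] 18 28 ([13.0, 8.0, -44.0, -13.0, -10.0, -73.0], [236, 192, 122, 87])
pre90 [522. -56.  99.] 18 28 ([13.0, 4.0, -45.0, -9.0, -13.0, -77.0], [255, 208, 122, 87])
pre120 [508. -60. 126.] 18 28 ([13.0, -0.0, -45.0, -7.0, -17.0, -79.0], [271, 223, 122, 89])
pre160 [491. -66. 161.] 18 28 ([13.0, -6.0, -45.0, -6.0, -23.0, -80.0], [293, 247, 122, 104])
lift [562. -43.  50.] 18 28 ([13.0, 13.0, -41.0, -16.0, -8.0, -70.0], [212, 162, 108, 73])
lift [562. -43.  80.] 18 28 ([14.0, 9.0, -42.0, -10.0, -11.0, -76.0], [227, 166, 94, 59])
lift [537. -45.  80.] 18 28 ([14.0, 7.0, -45.0, -10.0, -10.0, -77.0], [249, 192, 116, 81])
lift [537. -45. 110.] 18 28 ([15.0, 4.0, -44.0, -6.0, -14.0, -81.0], [257, 194, 102, 66])
lift [562. -43. 110.] 18 28 ([14.0, 6.0, -41.0, -7.0, -15.0, -80.0], [235, 168, 80, 45])
lift [522. -47. 110.] 18 28 ([15.0, 2.0, -46.0, -6.0, -13.0, -82.0], [272, 209, 115, 80])
swing 
[... 2604 characters left out ...]
([13.0, 8.0, -42.0, -11.0, -14.0, -73.0], [231, 178, 109, 76])
lift [537. -45. 110.] 20 26 ([14.0, 4.0, -41.0, -9.0, -18.0, -76.0], [239, 180, 96, 63])
lift [562. -43. 110.] 20 26 ([13.0, 7.0, -39.0, -9.0, -19.0, -75.0], [218, 154, 74, 41])
lift [522. -47. 110.] 20 26 ([14.0, 3.0, -43.0, -8.0, -18.0, -77.0], [252, 195, 109, 77])
swing [532.  86. 110.] 34 26 ([28.0, 4.0, -41.0, -9.0, -18.0, -76.0], [316, 165, 126, 122])
swing [496. 212. 110.] 48 26 ([42.0, 4.0, -41.0, -9.0, -18.0, -76.0], [405, 218, 217, 226])
swing [430. 326. 110.] 62 26 ([56.0, 4.0, -41.0, -9.0, -18.0, -76.0], [491, 304, 304, 332])
place [456. 354.  14.] 62 26 ([53.0, 18.0, -37.0, -22.0, -10.0, -60.0], [482, 310, 310, 319])
```

Run:
```python
from h import *
s=st()
u=np.array([np.cos(np.radians(5.8)),np.sin(np.radians(5.8)),0]); b=np.array([567,-42.4,20])-5*u
a=to(s,[522,-56,99],18,28); to(a,b,18,28)
```

```text
4.95 [543.3 -59.9  94. ] q [  14.    6.  -54.   15.   -2. -113.] F [1.  0.9 0.5] open 61.6 ff 0.0
shift [ 0.08   0.033 -0.069] turn [-0.042  0.004 -0.189] rows>= 0.5 1.6
shift [-0.     0.     0.448] turn [0. 0. 0.] rows>= 2.1 0.0
```

Call:
apply_moves --increments '[{"grip": 0.45,"dx": 0.02,"dy": 0.008,"dz": -0.017,"wx": -0.007,"wy": 0.001,"wz": -0.032},{"grip": 0.45,"dx": 0.02,"dy": 0.008,"dz": -0.017,"wx": -0.007,"wy": 0.001,"wz": -0.032},{"grip": 0.45,"dx": 0.02,"dy": 0.008,"dz": -0.017,"wx": -0.007,"wy": 0.001,"wz": -0.032},{"grip": 0.45,"dx": 0.02,"dy": 0.008,"dz": -0.017,"wx": -0.007,"wy": 0.001,"wz": -0.032},{"grip": 0.45,"dx": 0,"dy": 0,"dz": 0,"wx": -0.007,"wy": 0,"wz": -0.032},{"grip": 0.45,"dx": 0,"dy": 0,"dz": 0,"wx": -0.007,"wy": 0,"wz": -0.029},{"grip": 0.45,"dx": 0,"dy": 0,"dz": 0,"wx": 0,"wy": 0,"wz": 0},{"grip": 0.45,"dx": 0,"dy": 0,"dz": 0,"wx": 0,"wy": 0,"wz": 0}]'

```text
clock: 5.62
eef_pos: [522.2, -57.2, 100.5]
ee_rot: [[-0.839, -0.309, 0.448], [-0.273, 0.951, 0.145], [-0.471, -0.001, -0.882]]
wrist_force: [0.1, -0.1, -0.1]
opening: 61.7
finger_force: 0.0
```

Run:
```python
from h import *
s=st()
u=np.array([np.cos(np.radians(5.8)),np.sin(np.radians(5.8)),0]); b=np.array([567,-42.4,20])-5*u
a=to(s,b,18,28)
```

```text
5.62 [522.2 -57.2 100.5] q [ 13.   4. -45. -10. -13. -76.] F [ 0.1 -0.1 -0.1] open 61.7 ff 0.0
shift [0.003 0.007 0.455] turn [-0.001  0.002  0.001] rows>= 2.2 0.0
```

Now the descent onto the box along the tool axis.

Call:
apply_moves --increments '[{"grip": 0.45,"dx": 0.001,"dy": 0.002,"dz": 0.075,"wx": 0,"wy": 0,"wz": 0},{"grip": 0.45,"dx": 0.001,"dy": 0.002,"dz": 0.075,"wx": 0,"wy": 0,"wz": 0},{"grip": 0.45,"dx": 0.001,"dy": 0.002,"dz": 0.075,"wx": 0,"wy": 0,"wz": 0},{"grip": 0.45,"dx": 0,"dy": 0.001,"dz": 0.075,"wx": 0,"wy": 0,"wz": 0},{"grip": 0.45,"dx": 0,"dy": 0,"dz": 0.075,"wx": 0,"wy": 0,"wz": 0},{"grip": 0.45,"dx": 0,"dy": 0,"dz": 0.075,"wx": 0,"wy": 0,"wz": 0},{"grip": 0.45,"dx": 0,"dy": 0,"dz": 0,"wx": 0,"wy": 0,"wz": 0}]'

```text
clock: 6.2
eef_pos: [561.4, -42.5, 17.7]
ee_rot: [[-0.84, -0.31, 0.445], [-0.274, 0.951, 0.145], [-0.468, -0.0, -0.884]]
wrist_force: [0.2, 0.4, 0.1]
opening: 62.2
finger_force: 0.0
```

Run:
```python
from h import *
s=st(); c,X,h=wcloud(); save(c,"pics/w2.png")
u=np.array([np.cos(np.radians(5.8)),np.sin(np.radians(5.8)),0]); b=np.array([567,-42.4,20])-5*u
a=to(s,b,18,28)
```

```text
6.2 [561.4 -42.5  17.7] q [ 12.  17. -39. -24.  -7. -60.] F [0.2 0.4 0.1] open 62.2 ff 0.0
shift [-0.007 -0.003 -0.009] turn [ 0.    -0.002  0.001] rows>= 0.1 0.0
```

View pics/w2.png

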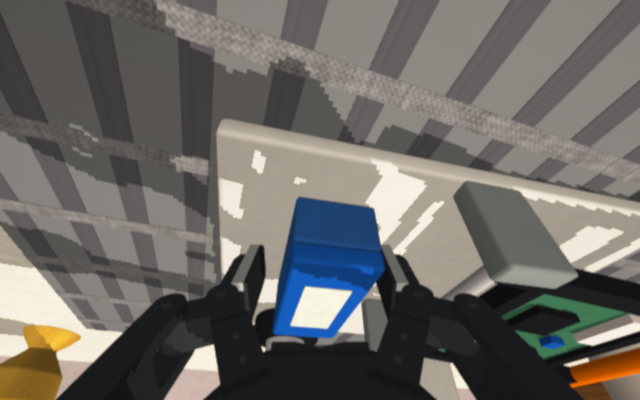

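The blue box (330,265) stands between the fingers (245 and 395), turned about 12° from them. I'll close gently so it aligns.

Call:
apply_moves --increments '[{"grip": -0.02,"dx": -0.003,"dy": 0,"dz": -0.009,"wx": 0,"wy": 0,"wz": 0},{"grip": -0.02,"dx": 0,"dy": 0,"dz": 0,"wx": 0,"wy": 0,"wz": 0},{"grip": -0.02,"dx": 0,"dy": 0,"dz": 0,"wx": 0,"wy": 0,"wz": 0},{"grip": -0.1,"dx": 0,"dy": 0,"dz": 0,"wx": 0,"wy": 0,"wz": 0},{"grip": -0.3,"dx": 0,"dy": 0,"dz": 0,"wx": 0,"wy": 0,"wz": 0},{"grip": -0.3,"dx": 0,"dy": 0,"dz": 0,"wx": 0,"wy": 0,"wz": 0}]' --squeeze 20

```text
clock: 6.75
eef_pos: [561.2, -42.6, 22.9]
ee_rot: [[-0.838, -0.311, 0.449], [-0.275, 0.95, 0.146], [-0.472, -0.001, -0.882]]
wrist_force: [-4.7, -0.9, 8.4]
opening: 40.3
finger_force: 18.5
```

Call:
apply_moves --increments '[{"grip": -0.5,"dx": 0,"dy": 0,"dz": 0,"wx": 0,"wy": 0,"wz": 0},{"grip": -0.5,"dx": -0.012,"dy": 0,"dz": -0.022,"wx": 0,"wy": 0,"wz": 0},{"grip": -0.5,"dx": -0.024,"dy": 0,"dz": -0.044,"wx": 0,"wy": 0,"wz": 0},{"grip": -0.5,"dx": -0.024,"dy": 0,"dz": -0.044,"wx": 0,"wy": 0,"wz": 0},{"grip": -0.5,"dx": -0.024,"dy": 0,"dz": -0.044,"wx": 0,"wy": 0,"wz": 0},{"grip": -0.5,"dx": 0,"dy": 0,"dz": 0,"wx": 0,"wy": 0,"wz": 0}]' --squeeze 50

```text
clock: 7.25
eef_pos: [561.5, -42.1, 58.5]
ee_rot: [[-0.837, -0.312, 0.449], [-0.276, 0.95, 0.146], [-0.472, -0.001, -0.882]]
wrist_force: [-0.4, 0.8, -1.7]
opening: 39.7
finger_force: 49.8
```

Run:
```python
from h import *
s=st(); c,X,h=wcloud(); save(c,"pics/w3.png"); H,S=h[...,0],h[...,1]
m=(H>100)&(H<130)&(S>110)&(X[...,0]>480)&(X[...,0]<680)&(X[...,1]<0)&(X[...,1]>-110)
Q=X[m]; print(len(Q),np.percentile(Q,[1,50,99],axis=0).round(1))
Zt=(X-np.array(s["eef_pos"]))
# box top plane fit
m2=m&(X[...,2]>np.percentile(Q[:,2],45)); A=X[m2]; c0=np.median(A,0); A=A[np.linalg.norm(A-c0,axis=1)<40]; _,sv,vt=np.linalg.svd(A-A.mean(0)); print("normal",vt[2].round(3),sv.round(1))
b=s["eef_pos"]; u=np.array([np.cos(np.radians(4.5)),np.sin(np.radians(4.5)),0])
a=to(s,np.array([537.,-45,80]),18,28); a=to(a,[522,-46,115],18,28)
```

```text
7.25 [561.5 -42.1  58.5] q [ 14.  12. -42. -14.  -9. -72.] F [-0.4  0.8 -1.7] open 39.7 ff 49.8
8883 [[517.3 -71.8  50.9]
 [525.5 -51.7  81. ]
 [606.6 -18.7  84.3]]
normal [-0.039 -0.018  0.999] [846.1 774.4  73. ]
shift [ 0.056  0.024 -0.152] turn [0.    0.003 0.003] rows>= 0.8 0.0
shift [-0.018  0.018 -0.189] turn [0. 0. 0.] rows>= 0.9 0.0
```

View pics/w3.png

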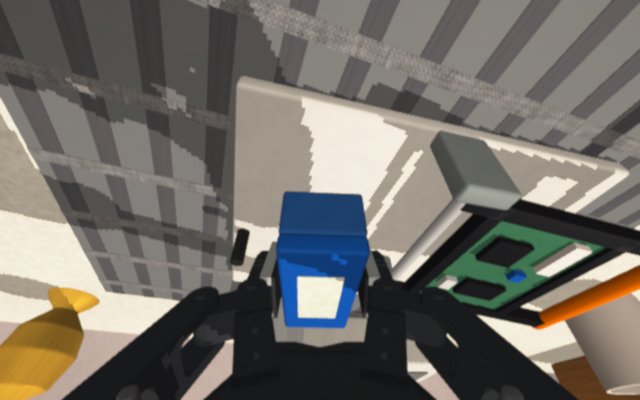

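The box is held level and aligned, clear of the plate. Next I bring it back and up.

Call:
apply_moves --increments '[{"grip": -0.5,"dx": 0.014,"dy": 0.006,"dz": -0.038,"wx": 0,"wy": 0,"wz": 0},{"grip": -0.5,"dx": 0.014,"dy": 0.006,"dz": -0.038,"wx": 0,"wy": 0,"wz": 0},{"grip": -0.5,"dx": 0.014,"dy": 0.006,"dz": -0.038,"wx": 0,"wy": 0,"wz": 0},{"grip": -0.5,"dx": 0.014,"dy": 0.006,"dz": -0.038,"wx": 0,"wy": 0,"wz": 0},{"grip": -0.5,"dx": -0.004,"dy": 0.004,"dz": -0.05,"wx": 0,"wy": 0,"wz": 0},{"grip": -0.5,"dx": -0.004,"dy": 0.004,"dz": -0.05,"wx": 0,"wy": 0,"wz": 0},{"grip": -0.5,"dx": -0.004,"dy": 0.004,"dz": -0.05,"wx": 0,"wy": 0,"wz": 0},{"grip": -0.5,"dx": -0.004,"dy": 0.004,"dz": -0.05,"wx": 0,"wy": 0,"wz": 0},{"grip": -0.5,"dx": 0,"dy": 0,"dz": 0,"wx": 0,"wy": 0,"wz": 0}]'

```text
clock: 8.05
eef_pos: [520.5, -47.1, 116.8]
ee_rot: [[-0.837, -0.312, 0.449], [-0.275, 0.95, 0.146], [-0.472, -0.001, -0.881]]
wrist_force: [0.3, -1.1, -1.0]
opening: 39.6
finger_force: 49.8
```

Run:
```python
from way import *
s=st(); p=np.array(s["eef_pos"])
# swing: n equal rows, each a turn about world z by dth and chord
yaw=18
for tgt,y in (([430,326,p[2]],60),):
    n=16; dth=42/n; R=np.array(s["ee_rot"])
    c=rz(dth)@np.r_[p[:2],0]-np.r_[p[:2],0]; print("per row shift",(R.T@c/200).round(4),"turn",(R.T@[0,0,dth]/60).round(4),"end",rz(42)@p)
```

```text
8.05 [520.5 -47.1 116.8] q [ 15.   1. -46.  -5. -14. -82.] F [ 0.3 -1.1 -1. ] open 39.6 ff 49.8
per row shift [-0.0396  0.111   0.0211] turn [-0.0207 -0.0001 -0.0386] end [418.28443622 313.25360816 116.82396371]
```

Call:
apply_moves --increments '[{"grip": -0.5,"dx": -0.02,"dy": 0.056,"dz": 0.011,"wx": -0.01,"wy": 0,"wz": -0.019},{"grip": -0.5,"dx": -0.04,"dy": 0.111,"dz": 0.021,"wx": -0.021,"wy": 0,"wz": -0.039},{"grip": -0.5,"dx": -0.04,"dy": 0.111,"dz": 0.021,"wx": -0.021,"wy": 0,"wz": -0.039},{"grip": -0.5,"dx": -0.04,"dy": 0.111,"dz": 0.021,"wx": -0.021,"wy": 0,"wz": -0.039},{"grip": -0.5,"dx": -0.04,"dy": 0.111,"dz": 0.021,"wx": -0.021,"wy": 0,"wz": -0.039},{"grip": -0.5,"dx": -0.04,"dy": 0.111,"dz": 0.021,"wx": -0.021,"wy": 0,"wz": -0.039},{"grip": -0.5,"dx": -0.04,"dy": 0.111,"dz": 0.021,"wx": -0.021,"wy": 0,"wz": -0.039},{"grip": -0.5,"dx": -0.04,"dy": 0.111,"dz": 0.021,"wx": -0.021,"wy": 0,"wz": -0.039},{"grip": -0.5,"dx": -0.04,"dy": 0.111,"dz": 0.021,"wx": -0.021,"wy": 0,"wz": -0.039}]'

```text
clock: 8.8
eef_pos: [499.3, 156.0, 114.6]
ee_rot: [[-0.668, -0.654, 0.354], [-0.578, 0.756, 0.308], [-0.469, 0.001, -0.883]]
wrist_force: [0.3, -0.1, -2.8]
opening: 39.8
finger_force: 49.8
```

Call:
apply_moves --increments '[{"grip": -0.5,"dx": -0.04,"dy": 0.111,"dz": 0.021,"wx": -0.021,"wy": 0,"wz": -0.039},{"grip": -0.5,"dx": -0.04,"dy": 0.111,"dz": 0.021,"wx": -0.021,"wy": 0,"wz": -0.039},{"grip": -0.5,"dx": -0.04,"dy": 0.111,"dz": 0.021,"wx": -0.021,"wy": 0,"wz": -0.039},{"grip": -0.5,"dx": -0.04,"dy": 0.111,"dz": 0.021,"wx": -0.021,"wy": 0,"wz": -0.039},{"grip": -0.5,"dx": -0.04,"dy": 0.111,"dz": 0.021,"wx": -0.021,"wy": 0,"wz": -0.039},{"grip": -0.5,"dx": -0.04,"dy": 0.111,"dz": 0.021,"wx": -0.021,"wy": 0,"wz": -0.039},{"grip": -0.5,"dx": -0.04,"dy": 0.111,"dz": 0.021,"wx": -0.021,"wy": 0,"wz": -0.039},{"grip": -0.5,"dx": -0.02,"dy": 0.056,"dz": 0.011,"wx": -0.01,"wy": 0,"wz": -0.019},{"grip": -0.5,"dx": 0,"dy": 0,"dz": 0,"wx": 0,"wy": 0,"wz": 0},{"grip": -0.5,"dx": 0,"dy": 0,"dz": 0,"wx": 0,"wy": 0,"wz": 0}]'

```text
clock: 9.63
eef_pos: [417.4, 313.8, 115.2]
ee_rot: [[-0.434, -0.872, 0.229], [-0.769, 0.49, 0.41], [-0.47, 0.002, -0.883]]
wrist_force: [0.4, 0.4, -1.7]
opening: 39.6
finger_force: 49.8
```

Run:
```python
from h import *
s=st(); c,X,h=wcloud(); H,S=h[...,0],h[...,1]; p=np.array(s["eef_pos"])
m=(H>100)&(H<130)&(S>110)&(np.linalg.norm(X-p,axis=2)<110)
Q=X[m]; T=Q[Q[:,2]>np.percentile(Q[:,2],99)-6]
print(len(Q),np.percentile(Q[:,2],[1,50,99]).round(1)); (cc,sz,an)=cv2.minAreaRect(T[:,:2].astype(np.float32)); print(cc,sz,an,"offset to tcp",(np.array(cc)-p[:2]).round(1))
off=np.array([*(np.array(cc)-p[:2]),0]) 
mat=np.array([455.5,354.,0]); a=to(s,mat-off+[0,0,45],60,28); to(a,mat-off+[0,0,18],60,28)
```

```text
9.63 [417.4 313.8 115.2] q [ 57.   2. -45.  -7. -15. -80.] F [ 0.4  0.4 -1.7] open 39.6 ff 49.8
8864 [107.7 138.  141.1]
(415.40545654296875, 307.8021240234375) (109.96311950683594, 41.45931625366211) 58.05096435546875 offset to tcp [-2. -6.]
shift [-0.1   -0.062  0.451] turn [0.007 0.    0.009] rows>= 2.2 0.1
shift [0.063 0.    0.119] turn [0. 0. 0.] rows>= 0.6 0.0
```

Run:
```python
from h import *
s=st(); a=to(s,[453.5,350.5,45],60,28); to(a,[453.5,350.5,18],60,28)
```

```text
9.68 [417.6 313.3 115.3] q [ 57.   2. -45.  -7. -15. -80.] F [ 0.3 -0.4 -2.7] open 39.5 ff 49.8
shift [-0.056 -0.066  0.427] turn [0.006 0.    0.008] rows>= 2.1 0.1
shift [0.063 0.    0.119] turn [0. 0. 0.] rows>= 0.6 0.0
```

Call:
apply_moves --increments '[{"grip": -0.5,"dx": -0.008,"dy": -0.01,"dz": 0.061,"wx": 0.001,"wy": 0,"wz": 0.001},{"grip": -0.5,"dx": -0.008,"dy": -0.01,"dz": 0.061,"wx": 0.001,"wy": 0,"wz": 0.001},{"grip": -0.5,"dx": -0.008,"dy": -0.01,"dz": 0.061,"wx": 0.001,"wy": 0,"wz": 0.001},{"grip": -0.5,"dx": -0.008,"dy": -0.009,"dz": 0.061,"wx": 0.001,"wy": 0,"wz": 0.001},{"grip": -0.5,"dx": -0.008,"dy": -0.009,"dz": 0.061,"wx": 0.001,"wy": 0,"wz": 0.001},{"grip": -0.5,"dx": -0.008,"dy": -0.009,"dz": 0.061,"wx": 0.001,"wy": 0,"wz": 0.001},{"grip": -0.5,"dx": -0.008,"dy": -0.009,"dz": 0.061,"wx": 0,"wy": 0,"wz": 0.002},{"grip": -0.5,"dx": 0.03,"dy": 0,"dz": 0.057,"wx": 0,"wy": 0,"wz": 0},{"grip": -0.5,"dx": 0.015,"dy": 0,"dz": 0.028,"wx": 0,"wy": 0,"wz": 0},{"grip": -0.5,"dx": 0,"dy": 0,"dz": 0,"wx": 0,"wy": 0,"wz": 0}]'

```text
clock: 10.52
eef_pos: [454.3, 349.2, 24.5]
ee_rot: [[-0.444, -0.865, 0.234], [-0.764, 0.502, 0.405], [-0.468, 0.001, -0.884]]
wrist_force: [1.0, -0.1, -1.9]
opening: 40.0
finger_force: 49.7
```

Run:
```python
from h import *
s=st(); c=cam("top"); X=cloud(c); h=cv2.cvtColor(c["image"],cv2.COLOR_RGB2HSV); H,S=h[...,0],h[...,1]
to(s,[453.5,350.5,18],60,28)
c,X,h=wcloud(); H,S=h[...,0],h[...,1]; p=np.array(s["eef_pos"])
m=(H>100)&(H<130)&(S>110)&(np.linalg.norm(X-p,axis=2)<110)
print(np.percentile(X[m][:,2],[1,50,99]).round(1)); save(c,"pics/w4.png")
```

```text
10.52 [454.3 349.2  24.5] q [ 54.  16. -38. -22.  -8. -62.] F [ 1.  -0.1 -1.9] open 40.0 ff 49.7
shift [0.012 0.007 0.03 ] turn [-0.    -0.002 -0.003] rows>= 0.2 0.0
[17.6 48.  51.3]
```

View pics/w4.png

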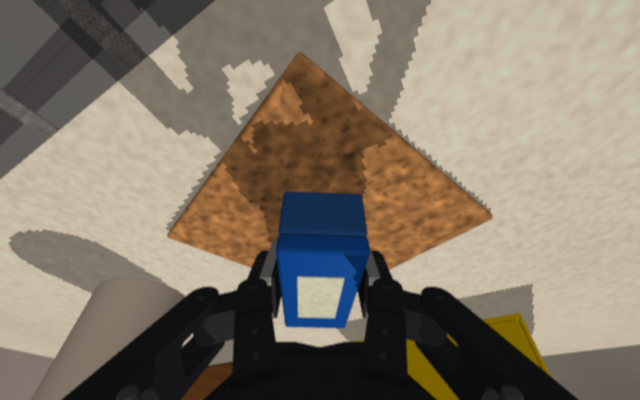

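Run:
```python
from h import *
s=sensors.observe(); c,X,h=wcloud(); H,S=h[...,0],h[...,1]; p=np.array(s["eef_pos"])
a=np.radians(60); u=np.array([np.cos(a),np.sin(a)]); n=np.array([-u[1],u[0]])
m=(H>100)&(H<130)&(S>110)&(np.linalg.norm(X-p,axis=2)<110); B=X[m]
print("box along",np.percentile((B[:,:2]-p[:2])@u,[.5,50,99.5]).round(1),"across",np.percentile((B[:,:2]-p[:2])@n,[.5,99.5]).round(1),"z",np.percentile(B[:,2],[.5,99.5]))
for (x,y) in ((300,54),(170,235),(490,215)):
    q=X[y-1:y+4,x-3:x+4].reshape(-1,3); print((x,y),np.nanmedian(q,0).round(1))
print("matcentre rel",((np.array([455.5,354])-p[:2])@u).round(1),((np.array([455.5,354])-p[:2])@n).round(1))
```

```text
box along [-43.1 -40.5  46.1] across [-20.6  19.8] z [17.87542221 52.10320629]
(300, 54) [410.4 257.9   4.6]
(170, 235) [547.6 310.5   4.4]
(490, 215) [360.1 395.3   4.9]
matcentre rel 4.1 1.4
```

The brown mat fills the view below the held box, and the box is centred on it within 2 mm. I lower it now.

Call:
apply_moves --increments '[{"grip": -0.5,"dx": 0.005,"dy": 0,"dz": 0.009,"wx": 0,"wy": 0,"wz": 0},{"grip": -0.5,"dx": 0.005,"dy": 0,"dz": 0.009,"wx": 0,"wy": 0,"wz": 0},{"grip": -0.5,"dx": 0.004,"dy": 0,"dz": 0.007,"wx": 0,"wy": 0,"wz": 0},{"grip": -0.5,"dx": 0.002,"dy": 0,"dz": 0.005,"wx": 0,"wy": 0,"wz": 0},{"grip": -0.5,"dx": 0.002,"dy": 0,"dz": 0.004,"wx": 0,"wy": 0,"wz": 0},{"grip": -0.5,"dx": 0,"dy": 0,"dz": 0,"wx": 0,"wy": 0,"wz": 0}]'

```text
clock: 11.17
eef_pos: [454.1, 350.6, 18.6]
ee_rot: [[-0.442, -0.866, 0.235], [-0.764, 0.5, 0.408], [-0.47, 0.001, -0.882]]
wrist_force: [-0.4, -0.6, -1.8]
opening: 39.9
finger_force: 49.7
```

Call:
apply_moves --increments '[{"grip": -0.5,"dx": 0.002,"dy": 0,"dz": 0.004,"wx": 0,"wy": 0,"wz": 0},{"grip": -0.5,"dx": 0.002,"dy": 0,"dz": 0.004,"wx": 0,"wy": 0,"wz": 0},{"grip": -0.5,"dx": 0,"dy": 0,"dz": 0,"wx": 0,"wy": 0,"wz": 0}]'

```text
clock: 11.42
eef_pos: [454.1, 350.6, 16.8]
ee_rot: [[-0.442, -0.866, 0.235], [-0.764, 0.5, 0.408], [-0.47, 0.001, -0.882]]
wrist_force: [0.7, -0.0, -2.6]
opening: 40.3
finger_force: 49.7
```

Call:
apply_moves --increments '[{"grip": -0.5,"dx": 0.002,"dy": 0,"dz": 0.004,"wx": 0,"wy": 0,"wz": 0},{"grip": -0.5,"dx": 0.001,"dy": 0,"dz": 0.003,"wx": 0,"wy": 0,"wz": 0},{"grip": -0.5,"dx": 0,"dy": 0,"dz": 0,"wx": 0,"wy": 0,"wz": 0}]'

```text
clock: 11.67
eef_pos: [454.2, 350.8, 16.1]
ee_rot: [[-0.441, -0.866, 0.235], [-0.764, 0.5, 0.408], [-0.471, 0.0, -0.882]]
wrist_force: [-5.6, -3.7, 8.9]
opening: 39.7
finger_force: 51.4
```

Contact, with about 10 N upward. Now I open and back off along the tool axis.

Call:
apply_moves --increments '[{"grip": 0.1,"dx": 0,"dy": 0,"dz": 0,"wx": 0,"wy": 0,"wz": 0},{"grip": 0.3,"dx": 0,"dy": 0,"dz": 0,"wx": 0,"wy": 0,"wz": 0},{"grip": 0.45,"dx": 0,"dy": 0,"dz": 0,"wx": 0,"wy": 0,"wz": 0},{"grip": 0.45,"dx": 0,"dy": 0,"dz": 0,"wx": 0,"wy": 0,"wz": 0},{"grip": 0.45,"dx": 0,"dy": 0,"dz": -0.05,"wx": 0,"wy": 0,"wz": 0},{"grip": 0.45,"dx": 0,"dy": 0,"dz": -0.1,"wx": 0,"wy": 0,"wz": 0},{"grip": 0.45,"dx": 0,"dy": 0,"dz": -0.15,"wx": 0,"wy": 0,"wz": 0},{"grip": 0.45,"dx": 0,"dy": 0,"dz": -0.15,"wx": 0,"wy": 0,"wz": 0},{"grip": 0.45,"dx": 0,"dy": 0,"dz": -0.1,"wx": 0,"wy": 0,"wz": 0},{"grip": 0.45,"dx": 0,"dy": 0,"dz": 0,"wx": 0,"wy": 0,"wz": 0}]'

```text
clock: 12.5
eef_pos: [428.4, 305.7, 116.1]
ee_rot: [[-0.439, -0.866, 0.238], [-0.762, 0.5, 0.411], [-0.475, -0.001, -0.88]]
wrist_force: [-0.4, -0.0, -0.4]
opening: 61.9
finger_force: 0.0
```

Run:
```python
from h import *
s=st(); c,X,h=wcloud(); save(c,"pics/w5.png"); H,S=h[...,0],h[...,1]
m=(H>100)&(H<130)&(S>110)&(np.abs(X[...,0]-455)<90)&(np.abs(X[...,1]-354)<90)&(X[...,2]>34)
B=X[m]; print("box top",cv2.minAreaRect(B[:,:2].astype(np.float32)),np.median(B[:,2]))
m=(H<22)&(S>70)&(np.abs(X[...,0]-455)<130)&(np.abs(X[...,1]-354)<130)&(X[...,2]<12)
m=cv2.morphologyEx(m.astype(np.uint8),cv2.MORPH_OPEN,np.ones((5,5)))>0
B=X[m]; print("mat",cv2.minAreaRect(B[:,:2].astype(np.float32)))
# bar, from both fixed cameras & wrist
for n in ("top","scene"):
    c=cam(n);X=cloud(c);h=cv2.cvtColor(c["image"],cv2.COLOR_RGB2HSV);H,S=h[...,0].astype(int),h[...,1]
    m=(H<14)&(S>170)&(X[...,0]>400)&(X[...,0]<700)&(X[...,1]>100)&(X[...,1]<220)&(X[...,2]>30)&(X[...,2]<90)&(c["depth"]>0)
    P=X[m]; a=np.radians(4.5); O=np.array([551.6,23.4]); sx=(P[:,:2]-O)@[np.cos(a),np.sin(a)]; sy=(P[:,:2]-O)@[-np.sin(a),np.cos(a)]
    print(n,len(P),"stand x",np.percentile(sx,[0,5,95,100]).round(1),"y",np.percentile(sy,[5,50,95]).round(1),"z",np.percentile(P[:,2],[5,50,95]).round(1)); print(" y slope",np.polyfit(sx,sy,1).round(3))
```

```text
12.5 [428.4 305.7 116.1] q [ 55.   2. -44.  -9. -16. -77.] F [-0.4 -0.  -0.4] open 61.9 ff 0.0
box top ((438.1830749511719, 334.61224365234375), (147.01919555664062, 56.930118560791016), 43.71024703979492) 41.06238651558053
mat ((455.68328857421875, 355.9571533203125), (156.39056396484375, 156.07728576660156), 20.2683048248291)
top 143 stand x [-95.1 -89.8  61.9  69.8] y [136.  139.8 146. ] z [61.  65.1 69.2]
 y slope [4.00000e-03 1.40421e+02]
scene 195 stand x [-93.6 -83.9  64.   71.2] y [134.5 138.3 144.2] z [59.8 63.9 67.1]
 y slope [  0.    138.851]
```

```bash
cat > arc.py <<'E'
from way import *
def Rb(rho,l): return rz(4.5)@rx(rho)@Rt(0,l)
def bar(th,x=-79): 
    t=np.radians(th); return np.array([*S2W(x,142*np.cos(t)),45+142*np.sin(t)])
def tcp(th,rho,l,ahead=18.7): return bar(th)+ahead*Rb(rho,l)[:,2]
E
python3 - <<'E'
from arc import *
for l in (20,24,28,32):
  for rho in (0,4,8,12,16,20):
    row=[]
    for th in (5.5,40,75,100,118,140,160,180):
        S=[(q,clear(q,P)[0]) for q,e,v in ika(tcp(th,rho,l),Rb(rho,l),P) if v.sum()==0]
        row.append("-" if not S else "%d:%d/%d"%(S[0][0][3],min(S[0][1][:2]),min(S[0][1][2:])))
    print(l,rho,*row)
E
```

```text
20 0 - - 22:236/143 16:216/107 12:208/98 9:206/109 8:210/133 -
20 4 - - 14:226/141 7:213/105 2:209/98 -3:206/111 -8:193/136 -14:176/156
20 8 - 21:240/197 5:218/138 -2:211/104 -7:211/98 -13:192/112 -19:160/139 -25:129/161
20 12 - 8:228/193 -4:212/136 -11:211/103 -16:205/98 -21:171/114 -26:127/142 -32:96/166
20 16 - -6:218/189 -14:208/133 -20:210/102 -23:193/98 -28:151/116 -32:110/145 -37:90/171
20 20 -29:222/207 -19:210/183 -23:206/131 -27:202/101 -30:180/99 -33:140/118 -36:112/148 -41:106/175
24 0 - - - 25:235/110 20:228/101 17:227/113 - -
24 4 - - 24:245/143 13:232/109 6:229/101 -2:229/114 -10:213/141 -20:182/163
24 8 - - 14:237/141 1:230/108 -6:231/101 -15:211/116 -23:170/143 -31:130/167
24 12 - - 1:232/138 -10:231/106 -17:225/102 -24:185/117 -31:137/146 -38:106/172
24 16 - 10:240/193 -11:228/136 -20:229/105 -25:210/102 -31:163/119 -37:124/148 -42:109/176
24 20 -28:244/216 -13:233/188 -22:227/134 -28:220/105 -32:194/102 -37:152/121 -41:130/150 -46:128/180
28 0 - - - - - - - -
28 4 - - - - 15:249/105 1:253/118 -14:229/145 -30:169/170
28 8 - - - 9:250/111 -3:251/105 -17:228/119 -29:173/147 -40:127/174
28 12 - - 13:252/141 -7:250/110 -18:244/105 -28:196/120 -37:144/149 -45:119/177
28 16 - - -4:249/139 -20:249/109 -28:225/105 -36:172/122 -42:138/151 -49:131/181
28 20 - - -20:247/137 -30:237/108 -36:206/106 -41:164/124 -46:148/153 -51:154/184
32 0 - - - - - - - -
32 4 - - - - - - -22:228/148 -44:145/176
32 8 - - - - 2:271/108 -21:241/122 -37:170/150 -50:132/179
32 12 - - - 0:270/113 -19:263/108 -34:201/124 -44:152/152 -54:141/182
32 16 - - - -20:269/112 -32:238/108 -41:181/125 -48:156/154 -56:161/185
32 20 - - -16:268/140 -33:252/111 -40:215/109 -46:177/127 -52:170/156 -58:184/188
```

Run:
```python
from arc import *
s=st(); 
for l,rho in ((22,20),(22,23),(24,22)):
    R=Rb(rho,l); print(l,rho,"z",R[:,2].round(2),"yaw",np.degrees(np.arctan2(R[1,2],R[0,2])).round(),"lean",np.degrees(np.arccos(-R[2,2])).round())
    for th in (5.5,20,40,180):
        for k in (0,40,80,120):
            if k and th not in(5.5,180): continue
            S=[(q.round(0).tolist(),clear(q,P)[0]) for q,e,v in ika(tcp(th,rho,l)-k*R[:,2],R,P) if v.sum()==0]; print(th,k,(tcp(th,rho,l)-k*R[:,2]).round(),S)
```

```text
12.65 [428.4 306.2 112.7] q [ 55.   2. -44.  -9. -16. -76.] F [ 1.  -0.7  0.1] open 62.0 ff 0.0
22 20 z [ 0.35  0.35 -0.87] yaw 45.0 lean 29.0
5.5 0 [468. 165.  42.] [([35.0, 9.0, -44.0, -29.0, -9.0, -97.0], [364, 233, 216, 211])]
5.5 40 [454. 151.  77.] [([38.0, 2.0, -48.0, -19.0, -11.0, -110.0], [389, 242, 216, 211])]
5.5 80 [440. 137. 112.] [([39.0, -4.0, -51.0, -12.0, -15.0, -118.0], [405, 252, 216, 211])]
5.5 120 [426. 123. 147.] [([39.0, -11.0, -50.0, -8.0, -21.0, -121.0], [418, 265, 216, 211])]
20 0 [469. 157.  77.] [([37.0, 4.0, -46.0, -20.0, -12.0, -108.0], [378, 230, 208, 205])]
40 0 [471. 132. 120.] [([33.0, -2.0, -44.0, -17.0, -20.0, -107.0], [362, 222, 188, 186])]
180 0 [ 491. -118.   29.] [([-16.0, 17.0, -28.0, -43.0, -38.0, -40.0], [117, 117, 215, 178])]
180 40 [ 477. -132.   64.] [([-17.0, 13.0, -27.0, -40.0, -42.0, -43.0], [139, 139, 215, 178])]
180 80 [ 463. -146.   98.] [([-19.0, 9.0, -27.0, -37.0, -46.0, -46.0], [169, 169, 215, 182])]
180 120 [ 449. -159.  133.] [([-21.0, 6.0, -26.0, -35.0, -51.0, -48.0], [203, 203, 215, 195])]
22 23 z [ 0.35  0.39 -0.85] yaw 49.0
[... 1198 characters left out ...]
.0, -18.0, -13.0, -111.0], [398, 263, 219, 212])]
5.5 120 [423. 120. 144.] [([38.0, -11.0, -51.0, -11.0, -18.0, -118.0], [418, 277, 219, 212])]
20 0 [469. 157.  78.] [([34.0, 4.0, -44.0, -28.0, -12.0, -98.0], [359, 237, 210, 205])]
40 0 [471. 133. 120.] [([31.0, -2.0, -43.0, -23.0, -18.0, -102.0], [352, 230, 190, 186])]
180 0 [ 491. -117.   29.] [([-19.0, 18.0, -27.0, -47.0, -40.0, -35.0], [141, 141, 222, 182])]
180 40 [ 476. -132.   63.] [([-20.0, 14.0, -27.0, -44.0, -44.0, -39.0], [162, 162, 222, 182])]
180 80 [ 461. -147.   97.] [([-22.0, 10.0, -26.0, -41.0, -48.0, -41.0], [190, 190, 222, 188])]
180 120 [ 446. -162.  131.] [([-24.0, 7.0, -25.0, -39.0, -52.0, -43.0], [222, 222, 223, 202])]
```

```bash
cat >> arc.py <<'E'
RHO,LE=23,22; RB=Rb(RHO,LE)
def tow(s,pos,R):
    if isinstance(s,dict): s=(np.array(s["eef_pos"]),np.array(s["ee_rot"]))
    d=s[1].T@(np.array(pos)-s[0])/200; w=np.degrees(Ro.from_matrix(s[1].T@R).as_rotvec())/60
    print("shift",d.round(3),"turn",w.round(3),"rows",round(np.linalg.norm(d)*200/41.7,1),round(np.linalg.norm(w)*60/7.16,1)); return np.array(pos),R
E
python3 - <<'E'
from arc import *
s=st(); p=np.array(s["eef_pos"])
a=tow(s,[428,210,150],np.array(s["ee_rot"])); a=tow(a,[428,210,150],RB); a=tow(a,tcp(5.5,RHO,LE)-110*RB[:,2],RB); tow(a,tcp(5.5,RHO,LE),RB)
E
```

```text
12.65 [428.4 306.2 112.7] q [ 55.   2. -44.  -9. -16. -76.] F [ 1.  -0.7  0.1] open 62.0 ff 0.0
shift [ 0.28  -0.238 -0.361] turn [0. 0. 0.] rows 2.5 0.0
shift [0. 0. 0.] turn [ 0.067 -0.093  0.974] rows 0.0 8.2
shift [-0.019 -0.429 -0.11 ] turn [0. 0. 0.] rows 2.1 0.0
shift [-0.    0.    0.55] turn [0. 0. 0.] rows 2.6 0.0
```

Call:
apply_moves --increments '[{"grip": 0,"dx": 0.056,"dy": -0.048,"dz": -0.072,"wx": 0,"wy": 0,"wz": 0},{"grip": 0,"dx": 0.056,"dy": -0.048,"dz": -0.072,"wx": 0,"wy": 0,"wz": 0},{"grip": 0,"dx": 0.056,"dy": -0.048,"dz": -0.072,"wx": 0,"wy": 0,"wz": 0},{"grip": 0,"dx": 0.056,"dy": -0.048,"dz": -0.072,"wx": 0,"wy": 0,"wz": 0},{"grip": 0,"dx": 0.056,"dy": -0.048,"dz": -0.072,"wx": 0,"wy": 0,"wz": 0},{"grip": 0,"dx": 0,"dy": 0,"dz": 0,"wx": 0.007,"wy": -0.009,"wz": 0.097},{"grip": 0,"dx": 0,"dy": 0,"dz": 0,"wx": 0.007,"wy": -0.009,"wz": 0.097},{"grip": 0,"dx": 0,"dy": 0,"dz": 0,"wx": 0.007,"wy": -0.009,"wz": 0.097},{"grip": 0,"dx": 0,"dy": 0,"dz": 0,"wx": 0.007,"wy": -0.009,"wz": 0.097},{"grip": 0,"dx": 0,"dy": 0,"dz": 0,"wx": 0.007,"wy": -0.009,"wz": 0.097}]'

```text
clock: 13.48
eef_pos: [428.5, 209.8, 148.4]
ee_rot: [[-0.796, -0.531, 0.29], [-0.398, 0.821, 0.41], [-0.456, 0.211, -0.865]]
wrist_force: [-0.2, 0.2, 0.0]
opening: 42.7
finger_force: 0.0
```

Call:
apply_moves --increments '[{"grip": 0,"dx": 0,"dy": 0,"dz": 0,"wx": 0.007,"wy": -0.009,"wz": 0.097},{"grip": 0,"dx": 0,"dy": 0,"dz": 0,"wx": 0.007,"wy": -0.009,"wz": 0.097},{"grip": 0,"dx": 0,"dy": 0,"dz": 0,"wx": 0.007,"wy": -0.009,"wz": 0.097},{"grip": 0,"dx": 0,"dy": 0,"dz": 0,"wx": 0.007,"wy": -0.009,"wz": 0.097},{"grip": 0,"dx": 0,"dy": 0,"dz": 0,"wx": 0.007,"wy": -0.009,"wz": 0.097},{"grip": 0,"dx": 0,"dy": 0,"dz": 0,"wx": 0,"wy": 0,"wz": 0},{"grip": 0,"dx": 0,"dy": 0,"dz": 0,"wx": 0,"wy": 0,"wz": 0}]'

```text
clock: 14.07
eef_pos: [428.0, 209.3, 148.4]
ee_rot: [[-0.935, -0.095, 0.341], [0.048, 0.921, 0.386], [-0.351, 0.377, -0.857]]
wrist_force: [0.0, 0.2, -0.3]
opening: 42.2
finger_force: 0.0
```

Run:
```python
from arc import *
s=st()
a=tow(s,tcp(5.5,RHO,LE)-90*RB[:,2],RB); tow(a,tcp(5.5,RHO,LE),RB)
```

```text
14.07 [428.  209.3 148.4] q [  51.   -9.  -55.    5.  -12. -144.] F [ 0.   0.2 -0.3] open 42.2 ff 0.0
shift [-0.011 -0.423 -0.013] turn [-0.005 -0.005  0.025] rows 2.0 0.2
shift [0.   0.   0.45] turn [0. 0. 0.] rows 2.2 0.0
```

Call:
apply_moves --increments '[{"grip": 0,"dx": -0.002,"dy": -0.085,"dz": -0.003,"wx": -0.001,"wy": -0.001,"wz": 0.005},{"grip": 0,"dx": -0.002,"dy": -0.085,"dz": -0.003,"wx": -0.001,"wy": -0.001,"wz": 0.005},{"grip": 0,"dx": -0.002,"dy": -0.085,"dz": -0.003,"wx": -0.001,"wy": -0.001,"wz": 0.005},{"grip": 0,"dx": -0.002,"dy": -0.085,"dz": -0.003,"wx": -0.001,"wy": -0.001,"wz": 0.005},{"grip": 0,"dx": -0.002,"dy": -0.083,"dz": -0.003,"wx": -0.001,"wy": -0.001,"wz": 0.005},{"grip": 0,"dx": 0,"dy": 0,"dz": 0,"wx": 0,"wy": 0,"wz": 0},{"grip": 0,"dx": 0,"dy": 0,"dz": 0,"wx": 0,"wy": 0,"wz": 0}]'

```text
clock: 14.65
eef_pos: [437.3, 130.0, 120.2]
ee_rot: [[-0.935, -0.067, 0.348], [0.08, 0.917, 0.391], [-0.345, 0.393, -0.852]]
wrist_force: [0.7, 0.6, 0.6]
opening: 42.9
finger_force: 0.0
```

Run:
```python
from arc import *
s=st()
tow(s,tcp(5.5,RHO,LE),RB)
c,X,h=wcloud(); save(c,"pics/w6.png"); H,S=h[...,0].astype(int),h[...,1]
m=(H<14)&(S>170)&(X[...,0]>400)&(X[...,0]<640)&(X[...,1]>100)&(X[...,1]<220)&(X[...,2]>30)&(X[...,2]<90)
Q=X[m]; a=np.radians(4.5); O=np.array([551.6,23.4]); sx=(Q[:,:2]-O)@[np.cos(a),np.sin(a)]; sy=(Q[:,:2]-O)@[-np.sin(a),np.cos(a)]
k=(sx<-45); print(len(Q),k.sum(),"x",np.percentile(sx,[0.5,99]).round(1),"y",np.percentile(sy[k],[2,50,98]).round(1),"z",np.percentile(Q[k,2],[2,50,98]).round(1),"all",np.percentile(sy,[2,50,98]).round(1),np.percentile(Q[:,2],[2,50,98]).round(1),np.polyfit(sx,sy,1))
```

```text
14.65 [437.3 130.  120.2] q [  32.   -5.  -45.  -25.  -21. -101.] F [0.7 0.6 0.6] open 42.9 ff 0.0
shift [ 0.004 -0.     0.453] turn [ 0.001  0.003 -0.006] rows 2.2 0.1
693 363 x [-98.9  63.2] y [134.6 136.7 145. ] z [58.3 63.4 65.3] all [134.7 136.6 145.2] [58.8 63.5 65.3] [-1.66521458e-03  1.37387888e+02]
```

View pics/w6.png

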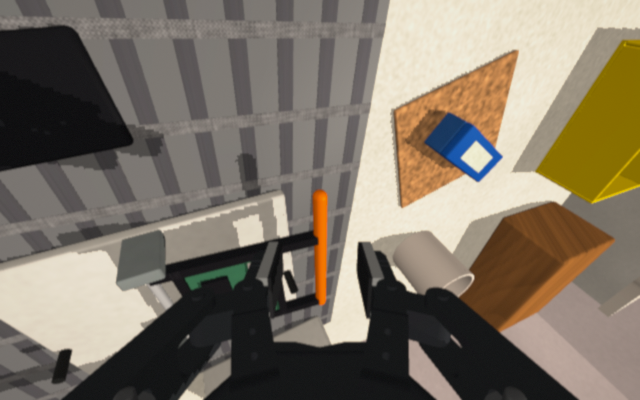

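The bar's free end (320,195 to 320,300) lies between the open fingers. The blue box stands upright on the brown mat (460,145). Now I go down on the bar.

Call:
apply_moves --increments '[{"grip": 0,"dx": 0.001,"dy": 0,"dz": 0.075,"wx": 0,"wy": 0,"wz": -0.001},{"grip": 0,"dx": 0.001,"dy": 0,"dz": 0.075,"wx": 0,"wy": 0.001,"wz": -0.001},{"grip": 0,"dx": 0.001,"dy": 0,"dz": 0.075,"wx": 0,"wy": 0.001,"wz": -0.001},{"grip": 0,"dx": 0.001,"dy": 0,"dz": 0.075,"wx": 0,"wy": 0.001,"wz": -0.001},{"grip": 0,"dx": 0,"dy": 0,"dz": 0.075,"wx": 0,"wy": 0,"wz": -0.001},{"grip": 0,"dx": 0,"dy": 0,"dz": 0.075,"wx": 0,"wy": 0,"wz": -0.001},{"grip": 0,"dx": 0,"dy": 0,"dz": 0,"wx": 0,"wy": 0,"wz": 0}]'

```text
clock: 15.28
eef_pos: [466.4, 167.4, 41.3]
ee_rot: [[-0.937, -0.075, 0.341], [0.069, 0.918, 0.392], [-0.343, 0.39, -0.854]]
wrist_force: [0.8, 0.5, -0.3]
opening: 42.8
finger_force: 0.0
```

Call:
apply_moves --increments '[{"grip": -0.4,"dx": 0,"dy": 0,"dz": 0,"wx": 0,"wy": 0,"wz": 0},{"grip": -0.6,"dx": 0,"dy": 0,"dz": 0,"wx": 0,"wy": 0,"wz": 0},{"grip": -0.8,"dx": 0,"dy": 0,"dz": 0,"wx": 0,"wy": 0,"wz": 0},{"grip": -0.9,"dx": 0,"dy": 0,"dz": 0,"wx": 0,"wy": 0,"wz": 0},{"grip": -1,"dx": 0,"dy": 0,"dz": 0,"wx": 0,"wy": 0,"wz": 0}]' --squeeze 25

```text
clock: 15.7
eef_pos: [466.2, 165.1, 43.9]
ee_rot: [[-0.936, -0.074, 0.345], [0.071, 0.917, 0.392], [-0.346, 0.391, -0.853]]
wrist_force: [0.7, -5.7, -1.1]
opening: 11.1
finger_force: 24.9
```

Run:
```python
from arc import *
s=st(); tow(s,tcp(5.5,RHO,LE),RB)
p=np.array(s["eef_pos"])-18.7*np.array(s["ee_rot"])[:,2]
a=np.radians(4.5); O=np.array([551.6,23.4]); print("gp stand",(p[:2]-O)@[np.cos(a),np.sin(a)],(p[:2]-O)@[-np.sin(a),np.cos(a)],p[2])
```

```text
15.7 [466.2 165.1  43.9] q [ 28.   9. -39. -42. -16. -80.] F [ 0.7 -5.7 -1.1] open 11.1 ff 24.9
shift [-0.007 -0.002  0.009] turn [0.001 0.    0.002] rows 0.1 0.0
gp stand -81.06752005339355 141.1749568619768 59.82440126954605
```

The bar is gripped, with the measured radius at 142.0 mm and the angle at 6°. Next is the table for the arc with a fixed tool orientation.

```bash
cat > arctab.py <<'E'
from arc import *
import sys
def tab(t0,n,d):
    s=sensors.observe(); R=np.array(s["ee_rot"]); p=np.array(s["eef_pos"])-18.7*R[:,2]
    a=np.radians(4.5); O=np.array([551.6,23.4]); y=(p[:2]-O)@[-np.sin(a),np.cos(a)]; z=p[2]-45
    print("t",round(s["clock"],2),"angle",np.degrees(np.arctan2(z,y)).round(2),"radius",np.hypot(y,z).round(1),"F",np.round(s["wrist_force"],1),"ff",np.round(s["finger_force"],1),"turn err",(Ro.from_matrix(R.T@RB).as_rotvec(degrees=True)/60).round(4))
    for i in range(n): print(round(t0+(i+1)*d,1),(RB.T@(bar(t0+(i+1)*d)-bar(t0+i*d))/200).round(4))
tab(*map(float,sys.argv[1:2]),int(sys.argv[2]),float(sys.argv[3]))
E
python3 arctab.py 6 10 3; python3 arctab.py 36 48 3 | tail -48
```

```text
t 15.7 angle 5.99 radius 142.0 F [ 0.7 -5.7 -1.1] ff 24.9 turn err [0.001  0.0002 0.0019]
9.0 [-0.0134  0.0099 -0.0332]
12.0 [-0.0136  0.008  -0.0336]
15.0 [-0.0137  0.0061 -0.034 ]
18.0 [-0.0138  0.0042 -0.0342]
21.0 [-0.0139  0.0023 -0.0344]
24.0 [-0.0139  0.0003 -0.0345]
27.0 [-0.0139 -0.0016 -0.0344]
30.0 [-0.0139 -0.0036 -0.0343]
33.0 [-0.0138 -0.0055 -0.0341]
36.0 [-0.0136 -0.0074 -0.0338]
39.0 [-0.0135 -0.0093 -0.0334]
42.0 [-0.0133 -0.0112 -0.0329]
45.0 [-0.013  -0.013  -0.0323]
48.0 [-0.0128 -0.0148 -0.0316]
51.0 [-0.0125 -0.0166 -0.0308]
54.0 [-0.0121 -0.0183 -0.03  ]
57.0 [-0.0117 -0.02   -0.0291]
60.0 [-0.0113 -0.0216 -0.0281]
63.0 [-0.0109 -0.0231 -0.027 ]
66.0 [-0.0104 -0.0246 -0.0258]
69.0 [-0.0099 -0.0261 -0.0246]
72.0 [-0.0094 -0.0274 -0.0233]
75.0 [-0.0089 -0.0287 -0.0219]
78.0 [-0.0083 -0.0299 -0.0205]
81.0 [-0.0077 -0.031  -0.019 ]
84.0 [-0.0071 -0.032  -0.0175]
87.0 [-0.0064 -0.033  -0.0159]
90.0 [-0.0058 -0.0338 -0.0143]
93.0 [-0.0051 -0.0346 -0.0126]
96.0 [-0.0044 -0.0353 -0.0109]
99.0 [-0.0037 -0.0358 -0.0092]
102.0 [-0.003  -0.0363 -0.0075]
105.0 [-0.0023 -0.0367 -0.0057]
108.0 [-0.0016 -0.0369 -0.0039]
111.0 [-0.0009 -0.0371 -0.0021]
114.0 [-0.0001 -0.0372 -0.0003]
117.0 [ 0.0006 -0.0371  0.0015]
120.0 [ 0.0013 -0.037   0.0033]
123.0 [ 0.0021 -0.0368  0.0051]
126.0 [ 0.0028 -0.0364  0.0069]
129.0 [ 0.0035 -0.036   0.0086]
132.0 [ 0.0042 -0.0355  0.0104]
135.0 [ 0.0049 -0.0348  0.0121]
138.0 [ 0.0056 -0.0341  0.0137]
141.0 [ 0.0062 -0.0333  0.0154]
144.0 [ 0.0069 -0.0324  0.017 ]
147.0 [ 0.0075 -0.0313  0.0185]
150.0 [ 0.0081 -0.0303  0.02  ]
153.0 [ 0.0087 -0.0291  0.0215]
156.0 [ 0.0092 -0.0278  0.0228]
159.0 [ 0.0098 -0.0265  0.0242]
162.0 [ 0.0103 -0.0251  0.0254]
165.0 [ 0.0107 -0.0236  0.0266]
168.0 [ 0.0112 -0.0221  0.0277]
171.0 [ 0.0116 -0.0205  0.0287]
174.0 [ 0.012  -0.0189  0.0297]
177.0 [ 0.0124 -0.0172  0.0306]
180.0 [ 0.0127 -0.0154  0.0314]
```

Call:
apply_moves --increments '[{"grip": -1,"dx": -0.0067,"dy": 0.005,"dz": -0.0166,"wx": 0,"wy": 0,"wz": 0},{"grip": -1,"dx": -0.0067,"dy": 0.005,"dz": -0.0166,"wx": 0,"wy": 0,"wz": 0},{"grip": -1,"dx": -0.0136,"dy": 0.008,"dz": -0.0336,"wx": 0,"wy": 0,"wz": 0},{"grip": -1,"dx": -0.0137,"dy": 0.0061,"dz": -0.034,"wx": 0,"wy": 0,"wz": 0},{"grip": -1,"dx": -0.0138,"dy": 0.0042,"dz": -0.0342,"wx": 0,"wy": 0,"wz": 0},{"grip": -1,"dx": -0.0139,"dy": 0.0023,"dz": -0.0344,"wx": 0,"wy": 0,"wz": 0},{"grip": -1,"dx": 0,"dy": 0,"dz": 0,"wx": 0,"wy": 0,"wz": 0}]'

```text
clock: 16.28
eef_pos: [466.8, 156.4, 80.5]
ee_rot: [[-0.936, -0.074, 0.345], [0.072, 0.917, 0.392], [-0.345, 0.391, -0.853]]
wrist_force: [2.1, -6.0, -3.6]
opening: 10.8
finger_force: 25.3
```

```bash
python3 arctab.py 21 0 3
```

```text
t 16.28 angle 21.23 radius 142.1 F [ 2.1 -6.  -3.6] ff 25.3 turn err [ 0.0013 -0.      0.0016]
```

Tracking is exact and the forces are small, so I continue.

Call:
apply_moves --increments '[{"grip": -1,"dx": -0.0139,"dy": 0.0003,"dz": -0.0345,"wx": 0,"wy": 0,"wz": 0},{"grip": -1,"dx": -0.0139,"dy": -0.0016,"dz": -0.0344,"wx": 0,"wy": 0,"wz": 0},{"grip": -1,"dx": -0.0139,"dy": -0.0036,"dz": -0.0343,"wx": 0,"wy": 0,"wz": 0},{"grip": -1,"dx": -0.0138,"dy": -0.0055,"dz": -0.0341,"wx": 0,"wy": 0,"wz": 0},{"grip": -1,"dx": -0.0136,"dy": -0.0074,"dz": -0.0338,"wx": 0,"wy": 0,"wz": 0},{"grip": -1,"dx": -0.0135,"dy": -0.0093,"dz": -0.0334,"wx": 0,"wy": 0,"wz": 0},{"grip": -1,"dx": -0.0133,"dy": -0.0112,"dz": -0.0329,"wx": 0,"wy": 0,"wz": 0},{"grip": -1,"dx": -0.013,"dy": -0.013,"dz": -0.0323,"wx": 0,"wy": 0,"wz": 0},{"grip": -1,"dx": -0.0128,"dy": -0.0148,"dz": -0.0316,"wx": 0,"wy": 0,"wz": 0},{"grip": -1,"dx": -0.0125,"dy": -0.0166,"dz": -0.0308,"wx": 0,"wy": 0,"wz": 0}]'

```text
clock: 17.12
eef_pos: [470.2, 114.5, 139.6]
ee_rot: [[-0.936, -0.074, 0.343], [0.072, 0.917, 0.394], [-0.344, 0.393, -0.853]]
wrist_force: [-5.8, 6.1, 1.5]
opening: 10.9
finger_force: 24.4
```

Call:
apply_moves --increments '[{"grip": -1,"dx": -0.0121,"dy": -0.0183,"dz": -0.03,"wx": 0,"wy": 0,"wz": 0},{"grip": -1,"dx": -0.0117,"dy": -0.02,"dz": -0.0291,"wx": 0,"wy": 0,"wz": 0},{"grip": -1,"dx": -0.0113,"dy": -0.0216,"dz": -0.0281,"wx": 0,"wy": 0,"wz": 0},{"grip": -1,"dx": -0.0109,"dy": -0.0231,"dz": -0.027,"wx": 0,"wy": 0,"wz": 0},{"grip": -1,"dx": -0.0104,"dy": -0.0246,"dz": -0.0258,"wx": 0,"wy": 0,"wz": 0},{"grip": -1,"dx": -0.0099,"dy": -0.0261,"dz": -0.0246,"wx": 0,"wy": 0,"wz": 0},{"grip": -1,"dx": -0.0094,"dy": -0.0274,"dz": -0.0233,"wx": 0,"wy": 0,"wz": 0},{"grip": -1,"dx": -0.0089,"dy": -0.0287,"dz": -0.0219,"wx": 0,"wy": 0,"wz": 0},{"grip": -1,"dx": 0,"dy": 0,"dz": 0,"wx": 0,"wy": 0,"wz": 0}]'

```text
clock: 17.87
eef_pos: [475.2, 62.0, 168.2]
ee_rot: [[-0.935, -0.075, 0.346], [0.072, 0.916, 0.395], [-0.346, 0.394, -0.851]]
wrist_force: [-16.2, 4.5, 20.5]
opening: 10.7
finger_force: 26.1
```

```bash
python3 arctab.py 75 0 3
```

```text
t 17.87 angle 74.86 radius 144.1 F [-16.2   4.5  20.5] ff 26.1 turn err [0.0042 0.0009 0.0016]
```

Force of 21 N along the tool axis: the bar sits about 2 mm nearer the fingertips than assumed. I back off 2 mm and go on.

Call:
apply_moves --increments '[{"grip": -1,"dx": 0,"dy": 0,"dz": -0.01,"wx": 0,"wy": 0,"wz": 0},{"grip": -1,"dx": -0.0083,"dy": -0.0299,"dz": -0.0205,"wx": 0,"wy": 0,"wz": 0},{"grip": -1,"dx": -0.0077,"dy": -0.031,"dz": -0.019,"wx": 0,"wy": 0,"wz": 0},{"grip": -1,"dx": -0.0071,"dy": -0.032,"dz": -0.0175,"wx": 0,"wy": 0,"wz": 0},{"grip": -1,"dx": -0.0064,"dy": -0.033,"dz": -0.0159,"wx": 0,"wy": 0,"wz": 0},{"grip": -1,"dx": -0.0058,"dy": -0.0338,"dz": -0.0143,"wx": 0,"wy": 0,"wz": 0},{"grip": -1,"dx": 0,"dy": 0,"dz": 0,"wx": 0,"wy": 0,"wz": 0}]'

```text
clock: 18.45
eef_pos: [478.4, 23.1, 173.9]
ee_rot: [[-0.935, -0.075, 0.347], [0.072, 0.917, 0.392], [-0.347, 0.392, -0.852]]
wrist_force: [-6.7, -0.9, 10.8]
opening: 11.0
finger_force: 26.9
```

```bash
python3 arctab.py 90 0 3; python3 -c "
from h import *; s=st(); print(s['torque'])"
```

```text
t 18.45 angle 90.53 radius 144.9 F [-6.7 -0.9 10.8] ff 26.9 turn err [0.0017 0.0018 0.0021]
18.45 [478.4  23.1 173.9] q [  7.  -3. -31. -32. -42. -76.] F [-6.7 -0.9 10.8] open 11.0 ff 26.9
[0.3379648  1.70308571 0.95052284]
```

Call:
apply_moves --increments '[{"grip": -1,"dx": -0.0051,"dy": -0.0346,"dz": -0.0166,"wx": 0,"wy": 0,"wz": 0},{"grip": -1,"dx": -0.0044,"dy": -0.0353,"dz": -0.0109,"wx": 0,"wy": 0,"wz": 0},{"grip": -1,"dx": -0.0037,"dy": -0.0358,"dz": -0.0092,"wx": 0,"wy": 0,"wz": 0},{"grip": -1,"dx": -0.003,"dy": -0.0363,"dz": -0.0075,"wx": 0,"wy": 0,"wz": 0},{"grip": -1,"dx": -0.0023,"dy": -0.0367,"dz": -0.0057,"wx": 0,"wy": 0,"wz": 0},{"grip": -1,"dx": -0.0016,"dy": -0.0369,"dz": -0.0039,"wx": 0,"wy": 0,"wz": 0},{"grip": -1,"dx": -0.0009,"dy": -0.0371,"dz": -0.0021,"wx": 0,"wy": 0,"wz": 0},{"grip": -1,"dx": -0.0001,"dy": -0.0372,"dz": -0.0003,"wx": 0,"wy": 0,"wz": 0},{"grip": -1,"dx": 0.0006,"dy": -0.0371,"dz": 0.0015,"wx": 0,"wy": 0,"wz": 0},{"grip": -1,"dx": 0.0013,"dy": -0.037,"dz": 0.0033,"wx": 0,"wy": 0,"wz": 0}]'

```text
clock: 19.28
eef_pos: [483.9, -47.8, 154.2]
ee_rot: [[-0.935, -0.074, 0.347], [0.072, 0.917, 0.391], [-0.347, 0.391, -0.852]]
wrist_force: [5.4, 4.9, -0.8]
opening: 11.2
finger_force: 26.0
```

```bash
python3 arctab.py 120 0 3
```

```text
t 19.28 angle 120.07 radius 144.6 F [ 5.4  4.9 -0.8] ff 26.0 turn err [0.0011 0.0018 0.0016]
```

Call:
apply_moves --increments '[{"grip": -1,"dx": 0.0021,"dy": -0.0368,"dz": 0.0051,"wx": 0,"wy": 0,"wz": 0},{"grip": -1,"dx": 0.0028,"dy": -0.0364,"dz": 0.0069,"wx": 0,"wy": 0,"wz": 0},{"grip": -1,"dx": 0.0035,"dy": -0.036,"dz": 0.0086,"wx": 0,"wy": 0,"wz": 0},{"grip": -1,"dx": 0.0042,"dy": -0.0355,"dz": 0.0104,"wx": 0,"wy": 0,"wz": 0},{"grip": -1,"dx": 0.0049,"dy": -0.0348,"dz": 0.0121,"wx": 0,"wy": 0,"wz": 0},{"grip": -1,"dx": 0.0056,"dy": -0.0341,"dz": 0.0137,"wx": 0,"wy": 0,"wz": 0},{"grip": -1,"dx": 0.0062,"dy": -0.0333,"dz": 0.0154,"wx": 0,"wy": 0,"wz": 0},{"grip": -1,"dx": 0.0069,"dy": -0.0324,"dz": 0.017,"wx": 0,"wy": 0,"wz": 0},{"grip": -1,"dx": 0.0075,"dy": -0.0313,"dz": 0.0185,"wx": 0,"wy": 0,"wz": 0},{"grip": -1,"dx": 0.0081,"dy": -0.0303,"dz": 0.02,"wx": 0,"wy": 0,"wz": 0}]'

```text
clock: 20.12
eef_pos: [487.2, -99.3, 101.1]
ee_rot: [[-0.936, -0.074, 0.345], [0.072, 0.917, 0.392], [-0.345, 0.392, -0.853]]
wrist_force: [5.0, -1.3, 3.3]
opening: 10.8
finger_force: 26.8
```

```bash
python3 arctab.py 150 0 3
```

```text
t 20.12 angle 149.86 radius 143.5 F [ 5.  -1.3  3.3] ff 26.8 turn err [0.0012 0.     0.0009]
```

Call:
apply_moves --increments '[{"grip": -1,"dx": 0.0087,"dy": -0.0291,"dz": 0.0215,"wx": 0,"wy": 0,"wz": 0},{"grip": -1,"dx": 0.0092,"dy": -0.0278,"dz": 0.0228,"wx": 0,"wy": 0,"wz": 0},{"grip": -1,"dx": 0.0098,"dy": -0.0265,"dz": 0.0242,"wx": 0,"wy": 0,"wz": 0},{"grip": -1,"dx": 0.0103,"dy": -0.0251,"dz": 0.0254,"wx": 0,"wy": 0,"wz": 0},{"grip": -1,"dx": 0.0107,"dy": -0.0236,"dz": 0.0266,"wx": 0,"wy": 0,"wz": 0},{"grip": -1,"dx": 0.0112,"dy": -0.0221,"dz": 0.0277,"wx": 0,"wy": 0,"wz": 0},{"grip": -1,"dx": 0.0116,"dy": -0.0205,"dz": 0.0287,"wx": 0,"wy": 0,"wz": 0},{"grip": -1,"dx": 0.006,"dy": -0.0095,"dz": 0.0149,"wx": 0,"wy": 0,"wz": 0},{"grip": -1,"dx": 0.006,"dy": -0.0094,"dz": 0.0148,"wx": 0,"wy": 0,"wz": 0},{"grip": -1,"dx": 0,"dy": 0,"dz": 0,"wx": 0,"wy": 0,"wz": 0}]'

```text
clock: 20.95
eef_pos: [487.8, -117.0, 44.2]
ee_rot: [[-0.936, -0.073, 0.343], [0.072, 0.917, 0.392], [-0.344, 0.392, -0.853]]
wrist_force: [5.9, 0.7, -2.7]
opening: 10.8
finger_force: 27.0
```

```bash
python3 arctab.py 174 6 1.5
```

```text
t 20.95 angle 173.89 radius 142.5 F [ 5.9  0.7 -2.7] ff 27.0 turn err [ 0.0013 -0.0015  0.0002]
175.5 [ 0.0061 -0.0088  0.0152]
177.0 [ 0.0062 -0.0084  0.0154]
178.5 [ 0.0063 -0.0079  0.0156]
180.0 [ 0.0064 -0.0075  0.0158]
181.5 [ 0.0064 -0.007   0.016 ]
183.0 [ 0.0065 -0.0066  0.0161]
```

Call:
apply_moves --increments '[{"grip": -1,"dx": 0.0061,"dy": -0.0088,"dz": 0.0152,"wx": 0,"wy": 0,"wz": 0},{"grip": -1,"dx": 0.0062,"dy": -0.0084,"dz": 0.0154,"wx": 0,"wy": 0,"wz": 0},{"grip": -1,"dx": 0.0063,"dy": -0.0079,"dz": 0.0156,"wx": 0,"wy": 0,"wz": 0},{"grip": -1,"dx": 0,"dy": 0,"dz": 0,"wx": 0,"wy": 0,"wz": 0}]'

```text
clock: 21.28
eef_pos: [488.0, -117.5, 33.3]
ee_rot: [[-0.936, -0.073, 0.344], [0.073, 0.917, 0.392], [-0.344, 0.392, -0.853]]
wrist_force: [5.0, -0.9, -1.0]
opening: 11.1
finger_force: 27.3
```

Call:
apply_moves --increments '[{"grip": -1,"dx": 0.0032,"dy": -0.0037,"dz": 0.0079,"wx": 0,"wy": 0,"wz": 0},{"grip": -1,"dx": 0.0032,"dy": -0.0036,"dz": 0.0079,"wx": 0,"wy": 0,"wz": 0},{"grip": -1,"dx": 0,"dy": 0,"dz": 0,"wx": 0,"wy": 0,"wz": 0}]'

```text
clock: 21.53
eef_pos: [488.0, -117.5, 30.1]
ee_rot: [[-0.936, -0.073, 0.344], [0.072, 0.917, 0.392], [-0.344, 0.392, -0.853]]
wrist_force: [4.1, -1.2, -0.8]
opening: 11.0
finger_force: 27.4
```

```bash
python3 arctab.py 180 0 1.5; python3 -c "
from h import *; st()"
```

```text
t 21.53 angle 179.58 radius 142.3 F [ 4.1 -1.2 -0.8] ff 27.4 turn err [ 0.0014 -0.001   0.0006]
21.53 [ 488.  -117.5   30.1] q [-19.  18. -26. -46. -42. -38.] F [ 4.1 -1.2 -0.8] open 11.0 ff 27.4
```

Call:
apply_moves --increments '[{"grip": -1,"dx": 0.0017,"dy": -0.002,"dz": 0.0043,"wx": 0,"wy": 0,"wz": 0},{"grip": -1,"dx": 0.0017,"dy": -0.002,"dz": 0.0043,"wx": 0,"wy": 0,"wz": 0},{"grip": -1,"dx": 0,"dy": 0,"dz": 0,"wx": 0,"wy": 0,"wz": 0}]'

```text
clock: 21.78
eef_pos: [488.0, -117.5, 29.2]
ee_rot: [[-0.936, -0.075, 0.344], [0.071, 0.917, 0.393], [-0.345, 0.392, -0.853]]
wrist_force: [-0.2, -1.0, 9.6]
opening: 11.4
finger_force: 28.4
```

Call:
apply_moves --increments '[{"grip": -1,"dx": 0.0017,"dy": -0.002,"dz": 0.0043,"wx": 0,"wy": 0,"wz": 0},{"grip": -1,"dx": 0.0009,"dy": -0.001,"dz": 0.0021,"wx": 0,"wy": 0,"wz": 0},{"grip": -1,"dx": 0,"dy": 0,"dz": 0,"wx": 0,"wy": 0,"wz": 0}]'

```text
clock: 22.03
eef_pos: [488.2, -117.4, 28.7]
ee_rot: [[-0.936, -0.076, 0.345], [0.071, 0.917, 0.393], [-0.346, 0.392, -0.852]]
wrist_force: [-5.5, -1.3, 21.6]
opening: 11.1
finger_force: 29.7
```

The frame is seated: the force has risen to 21 N with the bar at about 45 mm. I release and back off.

Call:
apply_moves --increments '[{"grip": -0.7,"dx": 0,"dy": 0,"dz": 0,"wx": 0,"wy": 0,"wz": 0},{"grip": -0.4,"dx": 0,"dy": 0,"dz": 0,"wx": 0,"wy": 0,"wz": 0},{"grip": -0.1,"dx": 0,"dy": 0,"dz": 0,"wx": 0,"wy": 0,"wz": 0},{"grip": -0.1,"dx": 0,"dy": 0,"dz": 0,"wx": 0,"wy": 0,"wz": 0},{"grip": -0.1,"dx": 0,"dy": 0,"dz": -0.03,"wx": 0,"wy": 0,"wz": 0},{"grip": -0.1,"dx": 0,"dy": 0,"dz": -0.07,"wx": 0,"wy": 0,"wz": 0},{"grip": -0.1,"dx": 0,"dy": 0,"dz": -0.12,"wx": 0,"wy": 0,"wz": 0},{"grip": -0.1,"dx": 0,"dy": 0,"dz": -0.15,"wx": 0,"wy": 0,"wz": 0},{"grip": -0.1,"dx": 0,"dy": 0,"dz": -0.15,"wx": 0,"wy": 0,"wz": 0},{"grip": -0.1,"dx": 0,"dy": 0,"dz": 0,"wx": 0,"wy": 0,"wz": 0}]'

```text
clock: 22.87
eef_pos: [452.7, -161.5, 121.1]
ee_rot: [[-0.934, -0.076, 0.349], [0.07, 0.919, 0.387], [-0.35, 0.386, -0.853]]
wrist_force: [-0.0, -0.4, -0.2]
opening: 38.5
finger_force: 0.0
```

```bash
cat > final.py <<'E'
from h import *
s=st()
a=np.radians(4.5); O=np.array([551.6,23.4])
for n in ("top","scene","wrist"):
    if n=="wrist": c,X,h=wcloud()
    else: c=cam(n);X=cloud(c);h=cv2.cvtColor(c["image"],cv2.COLOR_RGB2HSV)
    save(c,f"pics/f_{n}.png"); H,S=h[...,0].astype(int),h[...,1]; ok=(c["depth"]>0)
    sx=(X[...,:2]-O)@[np.cos(a),np.sin(a)]; sy=(X[...,:2]-O)@[-np.sin(a),np.cos(a)]
    m=ok&(H<14)&(S>170)&(sx>-110)&(sx<90)&(sy<-90)&(sy>-180)&(X[...,2]>25)&(X[...,2]<90)
    if m.sum(): print(n,m.sum(),"bar x",np.percentile(sx[m],[1,99]).round(1),"y",np.percentile(sy[m],[5,50,95]).round(1),"z",np.percentile(X[m][:,2],[5,50,95]).round(1))
    m=ok&(H>100)&(H<130)&(S>120)&(np.abs(X[...,0]-455)<100)&(np.abs(X[...,1]-354)<100)&(X[...,2]>36)
    if m.sum()>20: print(" box",m.sum(),cv2.minAreaRect(X[m][:,:2].astype(np.float32)),np.median(X[m][:,2]))
E
python3 final.py; python3 -c "
import cv2,numpy as np
a=cv2.imread('pics/f_scene.png')[120:300,140:540];b=cv2.imread('pics/f_wrist.png')[:,:]
cv2.imwrite('pics/f1.png',np.vstack([cv2.resize(a,(640,288),interpolation=cv2.INTER_CUBIC),cv2.resize(b,(480,300))[:,:480] if 0 else cv2.copyMakeBorder(cv2.resize(b,(480,300)),0,0,0,160,cv2.BORDER_CONSTANT)]))"
```

```text
22.87 [ 452.7 -161.5  121.1] q [-24.   9. -24. -38. -53. -43.] F [-0.  -0.4 -0.2] open 38.5 ff 0.0
top 127 bar x [-94.9  68.5] y [-146.4 -142.4 -136.4] z [47.  51.  54.9]
 box 208 ((458.95294189453125, 355.16375732421875), (91.30545806884766, 37.39951705932617), 57.097679138183594) 41.987452326773024
scene 228 bar x [-92.3  69.2] y [-147.3 -143.5 -136.3] z [45.7 49.7 53.3]
 box 155 ((461.0198669433594, 352.13848876953125), (86.4384765625, 39.153053283691406), 56.8997917175293) 40.27125975822305
wrist 677 bar x [-98.7  62.5] y [-148.5 -146.9 -138.2] z [44.9 48.6 50.5]
 box 617 ((457.7889099121094, 351.6877136230469), (92.5570068359375, 37.61466979980469), 56.294410705566406) 40.890936832260536
```

View pics/f1.png

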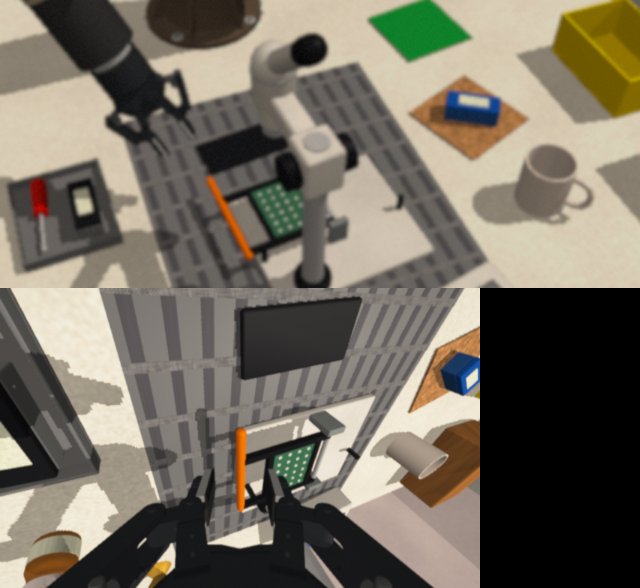

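The frame lies flat under the lens with its back showing, and the bar's top reads about 51 mm, which puts its centre at 45 mm. The blue box stands upright near the middle of the brown mat, label up. The robot is clear of everything.

```bash
python3 -c "
from h import *; print(finish_job())"
```

```text
the job is handed in; nothing more can be done
None
```

The job is handed in at about 23 s: the blue slide box stands upright, wholly on the brown cork mat, and the board frame is turned over and lies flat under the lens. I saw no sign of the head being touched or anything else moved; the verdict itself was not shown.

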